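# Swap plug-in modules in an instrument's card cage

### The job

The green keeper bar on the module cage may or may not be locked: try it, and if it will not slide back (towards the black knob), turn the black knob clockwise (seen from above) to free it. With the keeper fully back, take the old orange-finned modules out of their bays and stand them upright in the red return tray, and push every blue-finned new module on the bench fully home into its own bay, fin towards the front. Then slide the keeper fully forward over the modules again, and leave the other things on the bench where they are.

Things in the scene. Friction and masses are not known exactly. Their poses are not given: they have to be found in the camera images.
- cage: fixed module cage, 60 mm high; origin on the bench under the middle of the bay block (92 in x, 172 in y). +x: back (knob; keeper opens that way), -x: front. Three open-topped bays along its y, 56 mm apart, each 68 (x) x 38 (y), 50 deep, floor 10 mm and mouth 60 mm above the bench, 3 mm chamfer. A seated module's block top is 64 mm, its fin's top 98 mm above the bench.
- bay0 (a point): centre of the floor of bay 0 (cage y -56 mm), axes as the cage's. A seated module's origin lies here, its +x along the cage's +x.
- bay1 (a point): centre of the floor of bay 1 (cage y +0 mm), axes as the cage's. A seated module's origin lies here, its +x along the cage's +x.
- bay2 (a point): centre of the floor of bay 2 (cage y +56 mm), axes as the cage's. A seated module's origin lies here, its +x along the cage's +x.
- keeper (a joint): how far the green keeper bar is slid back along the cage's +x, m: 0 closed (over seated modules' shoulders), 0.046 fully open, clear of the bays. Friction about 2.5 N; stays where left. Locked, it gives about 2 mm and stops dead. A module not home, or fin to the back, stops it closing.
- keeper_handle (a point): middle of the upright green handle, moving with the keeper; handle 28 (x) x 12 (y) x 32 high; its top is 16 mm above this point (108 mm above the bench); the keeper bar's top (bar 30 in x, 172 in y, 8 thick) is 16 mm below this point. Axes as the cage's.
- lock_knob (a point): fixed point on the axis of the plain round black knob (42 diameter, 30 high), 15 mm below its top, 96 mm above the bench; white housing below, its top 80 mm above the bench. Turns 1.4 rad between stops, friction 0.08 N m; start angle unknown. Clockwise from above frees: 0.95 rad is always enough. Turned back while the keeper is open, it blocks closing.
- new0: new module: white block 66 (x) x 36 (y) x 54 high, 0.25 kg, upright blue fin on top 32 (x) x 12 (y) x 34 high, centred 14 mm to -x of the middle; fin top 88 mm above the origin; low shoulder (black label) on the +x half. Origin: centre of the underside. Stands on the bench at the start; absent (None) in some starts.
- new1: new module: white block 66 (x) x 36 (y) x 54 high, 0.25 kg, upright blue fin on top 32 (x) x 12 (y) x 34 high, centred 14 mm to -x of the middle; fin top 88 mm above the origin; low shoulder (black label) on the +x half. Origin: centre of the underside. Stands on the bench at the start; absent (None) in some starts.
- new2: new module: white block 66 (x) x 36 (y) x 54 high, 0.25 kg, upright blue fin on top 32 (x) x 12 (y) x 34 high, centred 14 mm to -x of the middle; fin top 88 mm above the origin; low shoulder (black label) on the +x half. Origin: centre of the underside. Stands on the bench at the start; absent (None) in some starts.
- old0: old module: white block 66 (x) x 36 (y) x 54 high, 0.25 kg, upright orange fin on top 32 (x) x 12 (y) x 34 high, centred 14 mm to -x of the middle; fin top 88 mm above the origin; low shoulder (black label) on the +x half. Origin: centre of the underside. Seated in a bay at the start; two of the three old ones are present, the other is None.
- old1: old module: white block 66 (x) x 36 (y) x 54 high, 0.25 kg, upright orange fin on top 32 (x) x 12 (y) x 34 high, centred 14 mm to -x of the middle; fin top 88 mm above the origin; low shoulder (black label) on the +x half. Origin: centre of the underside. Seated in a bay at the start; two of the three old ones are present, the other is None.
- old2: old module: white block 66 (x) x 36 (y) x 54 high, 0.25 kg, upright orange fin on top 32 (x) x 12 (y) x 34 high, centred 14 mm to -x of the middle; fin top 88 mm above the origin; low shoulder (black label) on the +x half. Origin: centre of the underside. Seated in a bay at the start; two of the three old ones are present, the other is None.
- return_tray: fixed red open tray, 150 (x) x 120 (y) x 30 high, walls and floor: walls 4 mm, floor 4 mm; origin under its centre. It may have swapped places with the grey parts tray.
- parts_tray: fixed grey divided tray of screws of the same size; not to be used.
- screw_jar: clear jar with a blue cap, 44 diameter, 75 high; leave alone. Origin under its centre.
- screwdriver: screwdriver lying on the bench; leave alone.
Not all that is in view belongs to the job. What is shaped like the old1 but pink or yellow is not meant.

How it is judged:
By the outcome, as a careful person would: the job done as asked, in the order asked, and still so for the second after the job is handed in, with the robot touching nothing.
Of old0, old1, old2 only 2 to 2 are there at a start; the rules pass over those that are not, and their reading is None.
Of new0, new1, new2 only 2 to 3 are there at a start; the rules pass over those that are not, and their reading is None.
At some moment in a run one of new0, new1, new2 may be knocked a few centimetres aside while the robot is not near it.
Once in a run the grip may slacken for a moment while it holds something.
It also fails if it takes over 210 s, if anything falls off the work surface, if the arm or the gripper's body presses on something with over 40 N, if the wrist force passes 120 N, or if a joint passes its speed limit or range.

### The arm

A 6-joint arm with a two-finger parallel gripper is mounted at the origin on the work surface. World frame = base frame: x ahead of the robot, y to its left, z up, the work surface at z = 0. Lengths are in m, angles in rad, forces in N, time in s.
With the tool pointing down it reaches from about 0.425 to 0.95 m from the base axis. Payload 3.5 kg.
Tool frame: the origin (TCP) lies on the centre line of the jaws, within the pads' length; the fingertips stand 11 mm ahead of it and the grasp point (between the pads) lies 8 mm behind it; y points along the fingers, x is the direction in which the jaws open and shut, and the axes are right-handed (so a half turn about y gives the same grasp; the last joint's range is limited). The gripper opens to 85 mm and grips with 20 to 120 N. Pads are 22 mm wide; open, the fingers measure 114 mm over their backs; the gripper's body (76 mm by 85 mm) begins 54 mm behind the grasp point. The pads swing forward as they close: fully open they stand 13 mm farther back than shut.
Start: joints at [-1.4, 0.286, 1.577, -0, 1.279, -0.15], TCP at [0.213, -0.641, 0.242] pointing down, gripper open.
Joint ranges: [-2.77, 2.77], [-0.9, 2.22], [0.21, 2.48], [-1.53, 4.67], [0.24, 2.81], [-2.84, 2.84]. Speed limits (rad/s): [2.79, 2.79, 3.14, 3.14, 3.14, 3.14].

### API

Orientations are given as a unit quaternion [x, y, z, w].
In Python, from plant import get_state, read_camera, sign_off gives the robot as it stands.
- The arm moves only by the shell command python3 -m inch 'ROWS' [FORCE]. ROWS is JSON, a list of rows, each an object of numbers: "ax", "ay", "az": the turn, a rotation vector about the tool's x, y, z in rad; "x", "y", "z": the shift along the tool's x, y, z in mm; "hand": the closure, from -1 (fully open) to 1 (shut). In form: [{"ax": .., "ay": .., "az": .., "x": .., "y": .., "z": .., "hand": ..}, ...]. A call has 1 to 5 rows; each row shifts and turns the commanded pose from where the row before left it, along the tool's axes as they then stand; what a row does not reach is not made up. A row lasts 1/12 s, in which the tool goes at most 41.7 mm and 7.16 degrees, less where a joint would pass 70% of its speed; a pose out of reach is approached as far as the arm can. A call with a gripper value outside its range is refused whole. The fingers move at their own pace and stop on an object; FORCE is the grip in N (left out, the last holds). Time passes only in rows, so rows that do not move let the fingers close. It gives the time, the measured TCP pose, the force and the opening at its end, in the units of the state.
- get_state(): the state, without advancing time (a new reading comes with each control period).
- read_camera(name): name is "scene" or "side" or "wrist"; returns a dict with "img" (480x640x3 uint8, red, green, blue), "fov_y" (degrees; the focal length in pixels is half the picture's height over the tangent of half this angle, whatever the lens; pixels are square), "cx", "cy" (the principal point, pixels), "distortion" ([k1, k2, p1, p2, k3] as OpenCV has them; the pictures are not rectified), "T" (4x4, takes a point from camera to world coordinates); the wrist camera has in their place "T_tool_cam" (4x4, takes a point from camera to tool coordinates, whose origin is the TCP and whose axes are the tool frame's). Camera axes: x right, y down, z forward; pixel columns grow to the right and rows downward; lengths in m; the calibration is good to about 2 mm. A picture is of the moment at which its call begins: read the wrist's pose just before it. There is no depth.
- sign_off(): hands the job in, once; it reports no verdict.
The state is a dict: "time": time; "qpos": joint angles; "dq": joint speeds; "joint_efforts": joint torques, N m; "eef_pos": TCP position; "tcp_rot": TCP orientation; "contact_force": force on the tool from outside, world axes, zero at the start; "wrist_torque": the same for the moment, N m; "opening": opening from 0.0 (shut) to 1.0 (fully open).
Only numpy, scipy, OpenCV 4.12 (cv2) and the standard library are available. Lean on these libraries where they do the work, as an engineer would, in place of code of your own. Each camera call takes 0.05 s, during which the arm holds its last target. There are 200 camera calls.

## Working session

There is one attempt and no reset: what is moved stays moved. The work goes in short steps, Python scripts to look and compute and a shell command to move; the robot and the scene stay as the last step left them, time stands still between calls to the robot, and variables do not carry over. Pictures are saved under pics/ and viewed, about 12 in all and at most 16, crops included, and the job is handed in when it is done.

```bash
ls; mkdir -p pics; python3 - <<'E'
from plant import *
import cv2
print(get_state())
for n in ("scene","side"):
    c=read_camera(n); cv2.imwrite(f"pics/{n}0.png",c["img"][:,:,::-1]); print(n,c["fov_y"],c["cx"],c["cy"],c["distortion"],c["T"])
c=read_camera("wrist"); print(c["T_tool_cam"],c["fov_y"],c["distortion"])
E
```

```text
pics
{'time': 0.0, 'qpos': array([-1.40000088e+00,  2.87155162e-01,  1.57818797e+00, -1.79064972e-05,
        1.27857439e+00, -1.49978535e-01]), 'dq': array([ 0.00122622,  0.00180543,  0.00098388, -0.00046895,  0.0005992 ,
       -0.00046197]), 'joint_efforts': array([ 1.09712008e-03, -4.05976617e+01, -2.92625231e+01, -8.77798766e-05,
        5.73535784e-03,  1.31559131e-05]), 'eef_pos': array([ 0.2127578 , -0.63992835,  0.2409482 ]), 'tcp_rot': array([-0.57286278,  0.41432237, -0.41313942,  0.57400439]), 'contact_force': array([ 0.0108296 ,  0.91166462, -0.53803168]), 'wrist_torque': array([-0.01096492,  0.00358125, -0.03177466]), 'opening': 0.9962651137902568}
scene 47.8924281997066 323.49522381652093 240.22176215155318 [-0.14172926  0.          0.          0.          0.        ] [[ 0.79291339  0.36487006 -0.48801455  1.22349178]
 [ 0.60905675 -0.4987542   0.61667992 -0.83901326]
 [-0.01839127 -0.78620232 -0.61769545  0.92699478]
 [ 0.          0.          0.          1.        ]]
side 48.96831002653493 323.26989835075074 236.13584317319197 [-0.07728569  0.          0.          0.          0.        ] [[-0.94841365 -0.17851477  0.26200003  0.27755353]
 [-0.31612689  0.46997384 -0.82412886  0.82171996]
 [ 0.02398601 -0.86444032 -0.50216293  0.60547509]
 [ 0.          0.          0.          1.        ]]
[[ 9.99999273e-01 -7.78348109e-04 -9.21085345e-04  5.64580773e-04]
 [ 6.64871045e-04 -2.81368400e-01  9.59599594e-01 -1.32375670e-01]
 [-1.00606684e-03 -9.59599509e-01 -2.81367678e-01  7.10047426e-02]
 [ 0.00000000e+00  0.00000000e+00  0.00000000e+00  1.00000000e+00]] 64.90640816393842 [0.01642075 0.         0.         0.         0.        ]
```

View pics/scene0.png

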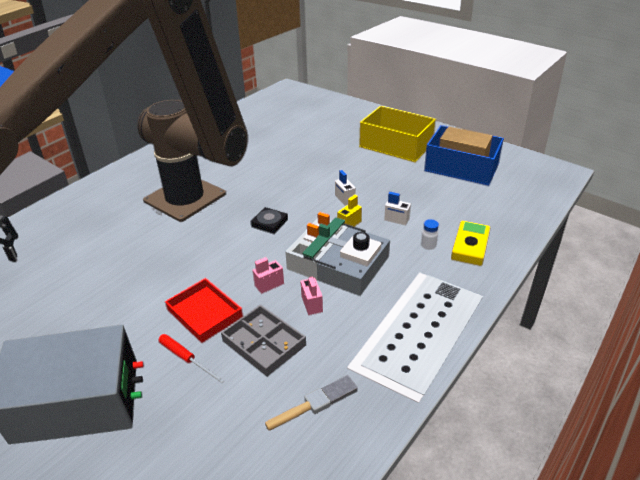

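View pics/side0.png

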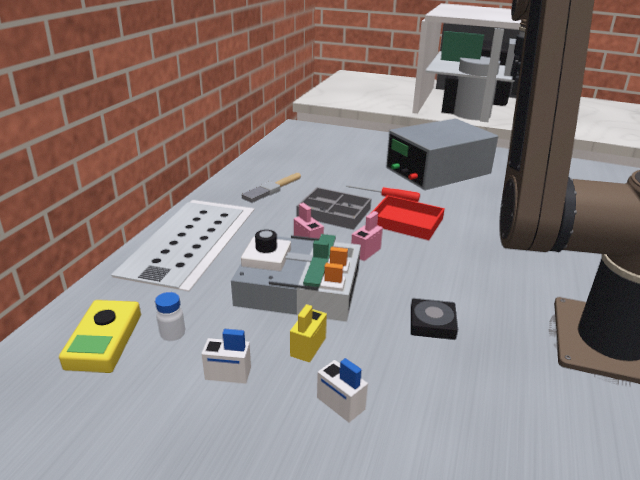

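The scene view shows the cage around (338,250), the knob at (361,240), and the red tray at (203,308). The two blue-finned modules are at (345,185) and (397,207). The pink and yellow modules are decoys. I'll enlarge both views to measure.

```bash
python3 - <<'E'
import cv2
a=cv2.imread("pics/scene0.png")[160:320,250:450]; b=cv2.imread("pics/side0.png")[190:430,190:390]
cv2.imwrite("pics/c1.png",cv2.resize(a,(800,640))[:600])
cv2.imwrite("pics/c1.png",cv2.resize(cv2.imread("pics/scene0.png")[160:310,250:450],(800,600),interpolation=cv2.INTER_CUBIC))
cv2.imwrite("pics/c2.png",cv2.resize(cv2.imread("pics/side0.png")[220:420,190:390],(600,600),interpolation=cv2.INTER_CUBIC))
E
```

```text
(no output)
```

View pics/c1.png

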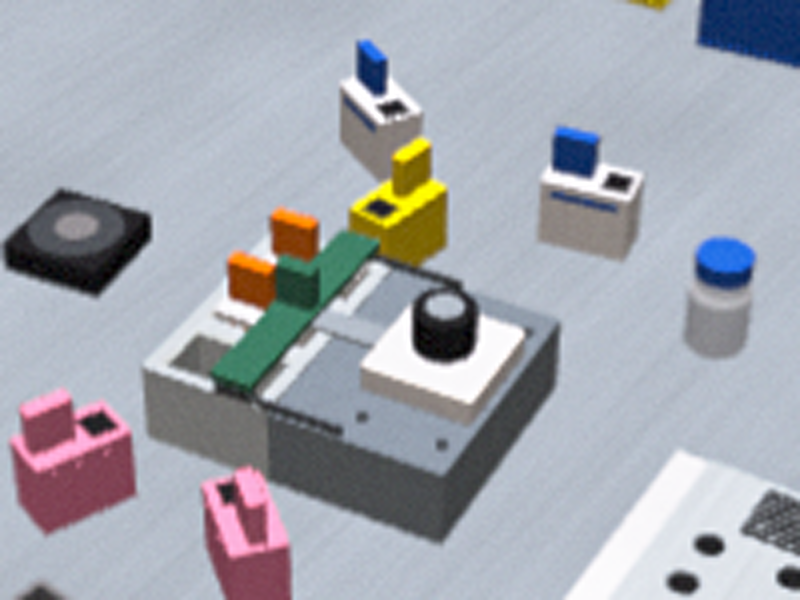

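View pics/c2.png

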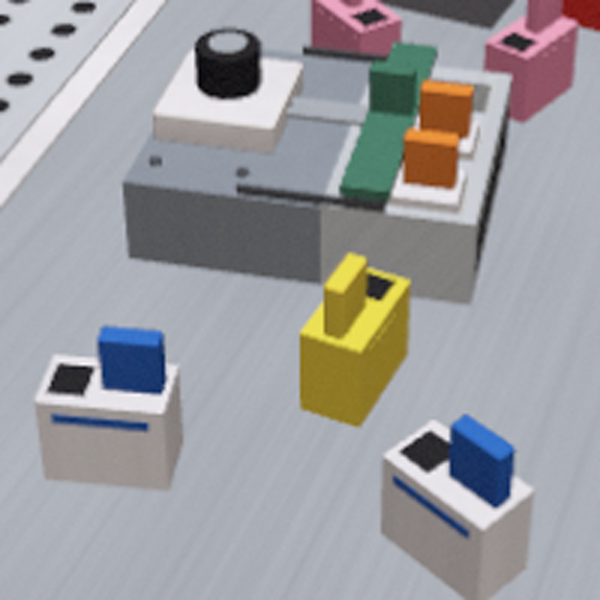

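Fresh candidates: blue-finned A is at scene crop (372,70) and B is at (577,150). The orange fins are in the middle bay and the far, yellow-side bay. The bay on the pink side is empty. Next I'll turn these pixels into positions.

```bash
cat > h.py <<'E'
import numpy as np, cv2
from scipy.spatial.transform import Rotation as R
from plant import *
def K(c):
    f=240/np.tan(np.radians(c["fov_y"])/2); return np.array([[f,0,c["cx"]],[0,f,c["cy"]],[0,0,1]])
def Tw(c,s=None):
    if "T" in c: return np.array(c["T"])
    T=np.eye(4); T[:3,:3]=R.from_quat(s["tcp_rot"]).as_matrix(); T[:3,3]=s["eef_pos"]; return T@np.array(c["T_tool_cam"])
def ray(c,T,uv,z):
    p=cv2.undistortPoints(np.array([[uv]],float),K(c),np.array(c["distortion"]))[0,0]
    d=T[:3,:3]@[p[0],p[1],1]; o=T[:3,3]; return o+d*(z-o[2])/d[2]
def proj(c,T,P):
    Ti=np.linalg.inv(T); return cv2.projectPoints(np.array(P,float).reshape(-1,3),cv2.Rodrigues(Ti[:3,:3])[0],Ti[:3,3],K(c),np.array(c["distortion"]))[0][:,0]
def tool(s,P):  # world pts -> tool frame, mm
    return 1000*R.from_quat(s["tcp_rot"]).inv().apply(np.array(P)-s["eef_pos"])
E
python3 - <<'E'
from h import *
sc=read_camera("scene"); sd=read_camera("side")
import pickle; pickle.dump((sc,sd),open("cams.pkl","wb"))
s1=lambda u,v:(250+u/4,160+v/4); s2=lambda u,v:(190+u/3,220+v/3)
for n,z,a,b in [("knob",.111,(446,303),(230,42)),("handle",.108,(298,267),(396,67)),("frontpink",.06,(146,370),(509,78)),
 ("barpinknear",.076,(245,390),None),("baryellow",.076,None,(364,194)),
 ("backpink",.06,(440,475),None),("backyel",.06,(560,322),(127,185)),("frontyel",.06,None,(473,208)),
 ("finA",.088,(372,48),(483,433)),("labA",.054,(392,107),(425,450)),("finB",.088,(577,134),(133,333)),("labB",.054,(620,182),(72,380)),
 ("orangemid",.098,(253,259),(447,88)),("orangefar",.098,(296,215),(432,135)),("jar",.075,(726,247),None)]:
    print(n, *( [] if a is None else [ray(sc,sc["T"],s1(*a),z).round(4)]), *([] if b is None else [ray(sd,sd["T"],s2(*b),z).round(4)]))
for p in [(167,304),(206,282),(241,313),(203,339)]: print("tray",ray(sc,sc["T"],p,.03).round(4))
for p in [(372,213),(404,196),(444,214),(412,236)]: print("trayside",ray(sd,sd["T"],p,.03).round(4))
E
```

```text
knob [0.6436 0.0452 0.111 ] [0.6373 0.0403 0.111 ]
handle [0.5448 0.024  0.108 ] [0.5321 0.0277 0.108 ]
frontpink [ 0.4936 -0.0686  0.06  ] [ 0.4814 -0.0621  0.06  ]
barpinknear [ 0.5687 -0.0615  0.076 ]
baryellow [0.5203 0.1183 0.076 ]
backpink [ 0.6991 -0.0398  0.06  ]
backyel [0.6784 0.1274 0.06  ] [0.663  0.1378 0.06  ]
frontyel [0.463  0.0881 0.06  ]
finA [0.4061 0.2958 0.088 ] [0.3998 0.2942 0.088 ]
labA [0.4352 0.2813 0.054 ] [0.4312 0.2804 0.054 ]
finB [0.5919 0.2859 0.088 ] [0.5826 0.2863 0.088 ]
labB [0.6236 0.2964 0.054 ] [0.6152 0.2949 0.054 ]
orangemid [0.5079 0.0242 0.098 ] [0.4999 0.0245 0.098 ]
orangefar [0.5005 0.0794 0.098 ] [0.4928 0.0778 0.098 ]
jar [0.7345 0.2451 0.075 ]
tray [ 0.3635 -0.359   0.03  ]
tray [ 0.3818 -0.2484  0.03  ]
tray [ 0.5267 -0.2725  0.03  ]
tray [ 0.515  -0.3817  0.03  ]
trayside [ 0.5044 -0.2671  0.03  ]
trayside [ 0.4505 -0.3872  0.03  ]
trayside [ 0.3418 -0.3246  0.03  ]
trayside [ 0.3955 -0.1926  0.03  ]
```

```bash
cat >> h.py <<'E'
def go(x,y,z,yaw=None):
    """print delta: yaw = world angle of tool x axis. turn first, then shift in tool axes after turning"""
    s=get_state(); M=R.from_quat(s["tcp_rot"]).as_matrix()
    cur=np.arctan2(M[1,0],M[0,0]); yaw=cur if yaw is None else yaw
    d=(yaw-cur+np.pi)%(2*np.pi)-np.pi
    Xa=np.array([np.cos(yaw),np.sin(yaw),0]); Ya=np.array([0,0,-1.]); Mt=np.c_[Xa,Ya,np.cross(Xa,Ya)]
    tilt=R.from_matrix(M.T@Mt).as_rotvec()
    print("pos",s["eef_pos"].round(4),"yaw",cur.round(3),"rotvec tool",tilt.round(3),"then shift mm",(1000*Mt.T@(np.array([x,y,z])-s["eef_pos"])).round(1),"q6",s["qpos"][5].round(2),"t",round(s["time"],1),"open",round(s["opening"],3),"F",s["contact_force"].round(1))
E
python3 - <<'E'
from h import *
go(.50,.03,.30,.135+np.pi/2)
go(.50,.03,.30,.135-np.pi/2)
s=get_state(); print(R.from_quat(s["tcp_rot"]).as_matrix().round(2))
E
python3 -m inch '[{"y":0}]'
```

```text
pos [ 0.2128 -0.6403  0.2417] yaw -1.25 rotvec tool [-2.000e-03 -2.956e+00  0.000e+00] then shift mm [ 625.5  -58.3 -374.8] q6 -0.15 t 0.2 open 0.996 F [-0.1  0.3 -0.2]
pos [ 0.2128 -0.6403  0.2417] yaw -1.25 rotvec tool [-0.     0.186 -0.001] then shift mm [-625.5  -58.3  374.8] q6 -0.15 t 0.2 open 0.996 F [-0.1  0.3 -0.2]
[[ 0.32 -0.    0.95]
 [-0.95  0.    0.32]
 [-0.   -1.    0.  ]]validation failed for argument at $[0]...
```

```bash
m(){ :; }
python3 -m inch '[{"ax":0,"ay":0,"az":0,"x":0,"y":-30,"z":0,"hand":0},{"ax":0,"ay":0,"az":0,"x":-30,"y":-5,"z":27,"hand":0},{"ax":0,"ay":0,"az":0,"x":-30,"y":-5,"z":27,"hand":0},{"ax":0,"ay":0,"az":0,"x":-30,"y":-5,"z":27,"hand":0},{"ax":0,"ay":0,"az":0,"x":-30,"y":-5,"z":27,"hand":0}]' 40
python3 -m inch '[{"ax":0,"ay":0,"az":0,"x":-30,"y":0,"z":27,"hand":0},{"ax":0,"ay":0,"az":0,"x":-30,"y":0,"z":27,"hand":0},{"ax":0,"ay":0,"az":0,"x":-30,"y":0,"z":27,"hand":0},{"ax":0,"ay":0,"az":0,"x":-30,"y":0,"z":27,"hand":0},{"ax":0,"ay":0,"az":0,"x":-30,"y":0,"z":27,"hand":0}]'
python3 -m inch '[{"ax":0,"ay":0,"az":0,"x":-30,"y":0,"z":27,"hand":0},{"ax":0,"ay":0,"az":0,"x":-30,"y":0,"z":27,"hand":0},{"ax":0,"ay":0,"az":0,"x":-30,"y":0,"z":27,"hand":0},{"ax":0,"ay":0,"az":0,"x":-30,"y":0,"z":27,"hand":0},{"ax":0,"ay":0,"az":0,"x":-30,"y":0,"z":27,"hand":0}]'
python3 -m inch '[{"ax":0,"ay":0,"az":0,"x":-30,"y":0,"z":27,"hand":0},{"ax":0,"ay":0,"az":0,"x":-30,"y":0,"z":27,"hand":0},{"ax":0,"ay":0,"az":0,"x":-30,"y":0,"z":27,"hand":0},{"ax":0,"ay":0,"az":0,"x":-30,"y":0,"z":27,"hand":0},{"ax":0,"ay":0,"az":0,"x":0,"y":0,"z":0,"hand":0}]'
python3 -c "
from h import *
go(.50,.03,.30,.135+np.pi/2)"
```

```text
time: 0.67
eef_pos: [0.2778, -0.4911, 0.2923]
tcp_rot: [-0.573, 0.414, -0.414, 0.573]
contact_force: [1.0, 0.8, 0.4]
opening: 0.5
time: 1.08
eef_pos: [0.3586, -0.3058, 0.2924]
tcp_rot: [-0.573, 0.414, -0.414, 0.573]
contact_force: [1.1, -0.4, 0.3]
opening: 0.502
time: 1.5
eef_pos: [0.4394, -0.1208, 0.2926]
tcp_rot: [-0.573, 0.413, -0.414, 0.573]
contact_force: [0.8, -0.5, -1.0]
opening: 0.498
time: 1.92
eef_pos: [0.505, 0.0308, 0.2924]
tcp_rot: [-0.574, 0.412, -0.411, 0.576]
contact_force: [-1.2, -0.6, -1.2]
opening: 0.498
pos [0.505  0.0308 0.2924] yaw -1.243 rotvec tool [-4.000e-03 -2.949e+00  2.000e-03] then shift mm [-0.1 -7.6  5. ] q6 1.1 t 1.9 open 0.498 F [-1.2 -0.6 -1.2]
```

```bash

python3 -m inch '[{"ax":0,"ay":-0.123,"az":0,"x":0,"y":0,"z":0,"hand":0},{"ax":0,"ay":-0.123,"az":0,"x":0,"y":0,"z":0,"hand":0},{"ax":0,"ay":-0.123,"az":0,"x":0,"y":0,"z":0,"hand":0},{"ax":0,"ay":-0.123,"az":0,"x":0,"y":0,"z":0,"hand":0},{"ax":0,"ay":-0.123,"az":0,"x":0,"y":0,"z":0,"hand":0}]' >/dev/null
python3 -m inch '[{"ax":0,"ay":-0.123,"az":0,"x":0,"y":0,"z":0,"hand":0},{"ax":0,"ay":-0.123,"az":0,"x":0,"y":0,"z":0,"hand":0},{"ax":0,"ay":-0.123,"az":0,"x":0,"y":0,"z":0,"hand":0},{"ax":0,"ay":-0.123,"az":0,"x":0,"y":0,"z":0,"hand":0},{"ax":0,"ay":-0.123,"az":0,"x":0,"y":0,"z":0,"hand":0}]' >/dev/null
python3 -m inch '[{"ax":0,"ay":-0.123,"az":0,"x":0,"y":0,"z":0,"hand":0},{"ax":0,"ay":-0.123,"az":0,"x":0,"y":0,"z":0,"hand":0},{"ax":0,"ay":-0.123,"az":0,"x":0,"y":0,"z":0,"hand":0},{"ax":0,"ay":-0.123,"az":0,"x":0,"y":0,"z":0,"hand":0},{"ax":0,"ay":-0.123,"az":0,"x":0,"y":0,"z":0,"hand":0}]' >/dev/null
python3 -m inch '[{"ax":0,"ay":-0.123,"az":0,"x":0,"y":0,"z":0,"hand":0},{"ax":0,"ay":-0.123,"az":0,"x":0,"y":0,"z":0,"hand":0},{"ax":0,"ay":-0.123,"az":0,"x":0,"y":0,"z":0,"hand":0},{"ax":0,"ay":-0.123,"az":0,"x":0,"y":0,"z":0,"hand":0},{"ax":0,"ay":-0.123,"az":0,"x":0,"y":0,"z":0,"hand":0}]' >/dev/null
python3 -m inch '[{"ax":0,"ay":-0.123,"az":0,"x":0,"y":0,"z":0,"hand":0},{"ax":0,"ay":-0.123,"az":0,"x":0,"y":0,"z":0,"hand":0},{"ax":0,"ay":-0.123,"az":0,"x":0,"y":0,"z":0,"hand":0},{"ax":0,"ay":-0.123,"az":0,"x":0,"y":0,"z":0,"hand":0},{"ax":0,"ay":0,"az":0,"x":0,"y":0,"z":0,"hand":0}]'
python3 -m inch '[{"ax":0,"ay":0,"az":0,"x":0,"y":0,"z":0,"hand":0},{"ax":0,"ay":0,"az":0,"x":0,"y":0,"z":0,"hand":0},{"ax":0,"ay":0,"az":0,"x":0,"y":0,"z":0,"hand":0}]'
python3 -c "
from h import *
go(.50,.03,.30,.135+np.pi/2)
s=get_state();print(s['qpos']);c=read_camera('wrist');cv2.imwrite('pics/w0.png',c['img'][:,:,::-1])
import pickle;pickle.dump((s,c),open('w0.pkl','wb'))"
```

```text
time: 4.0
eef_pos: [0.5036, 0.0249, 0.2922]
tcp_rot: [-0.466, -0.532, 0.532, 0.466]
contact_force: [-0.9, 0.2, -0.3]
opening: 0.503
time: 4.25
eef_pos: [0.5038, 0.0251, 0.2923]
tcp_rot: [-0.467, -0.531, 0.531, 0.467]
contact_force: [0.6, 0.3, 0.2]
opening: 0.499
pos [0.5038 0.0251 0.2923] yaw 1.7 rotvec tool [-0.    -0.006 -0.   ] then shift mm [ 5.4 -7.7  3.1] q6 -1.85 t 4.2 open 0.499 F [0.6 0.3 0.2]
[-1.51672862e-01 -1.33675961e-01  1.93113229e+00 -2.63662499e-05
  1.34415894e+00 -1.85178799e+00]
```

View pics/w0.png

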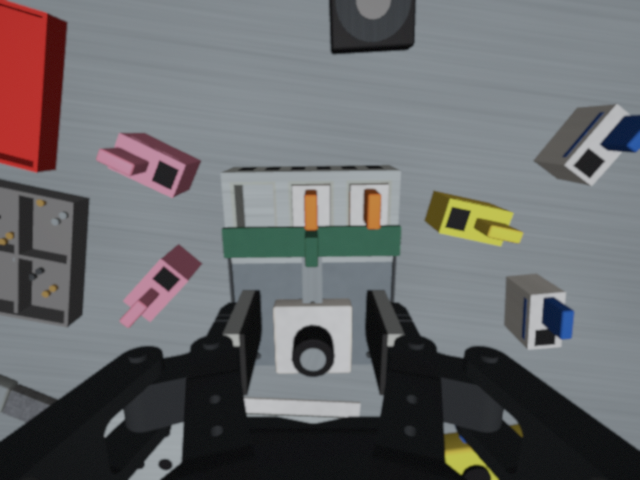

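The wrist view shows the cage nearly square to the tool, with the knob top at (314,357), the keeper bar at rows 227–256 and orange fins at (311,210) and (373,208). The left, pink-side bay 0 is empty. I'll enlarge the cage for a precise pose.

```bash
python3 -c "
import cv2
a=cv2.imread('pics/w0.png')[155:385,215:415];cv2.imwrite('pics/c3.png',cv2.resize(a,None,fx=2.6,fy=2.6,interpolation=cv2.INTER_CUBIC)) "
```

```text
(no output)
```

View pics/c3.png

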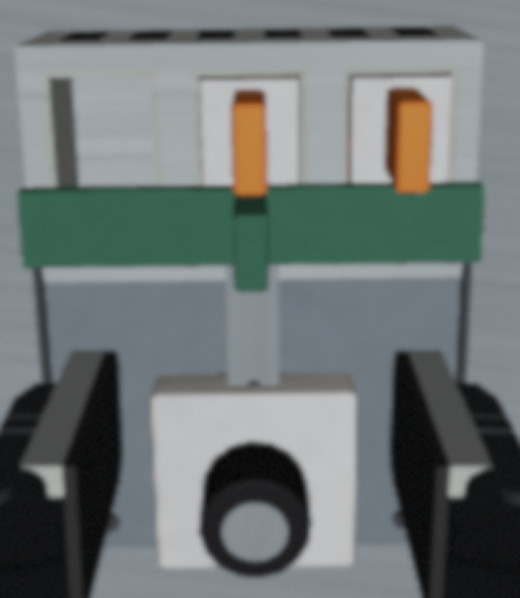

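```bash
cat > a.py <<'E'
from h import *; import pickle
from scipy.optimize import least_squares
s,c=pickle.load(open('w0.pkl','rb')); T=Tw(c,s)
p=lambda u,v:(215+u/2.6,155+v/2.6)
obs=[((-46,-86,60),(17,45)),((-46,86,60),(482,41)),((-14,0,98),(250,147)),((-14,56,98),(414,147))]
W=np.array([ray(c,T,p(*o[1]),o[0][2]/1000)[:2] for o in obs]); L=np.array([o[0][:2] for o in obs])/1000
f=lambda q:((L@np.array([[np.cos(q[2]),np.sin(q[2])],[-np.sin(q[2]),np.cos(q[2])]])+q[:2])-W).ravel()
r=least_squares(f,[.52,.03,.13]);q=r.x;print(q.round(4),(1000*r.fun).round(1))
C=np.array([[np.cos(q[2]),np.sin(q[2])],[-np.sin(q[2]),np.cos(q[2])]])
for n,uv,z in [("knob",(255,527),.111),("handle",(251,251),.108),("barfl",(20,190),.076),("barfr",(482,184),.076)]:
    w=ray(c,T,p(*uv),z); print(n,w.round(4),"cage",(1000*C@(w[:2]-q[:2])).round(1))
E
python3 a.py
```

```text
[0.5166 0.0245 0.1373] [-0.3 -0.7 -0.6  0.5  0.7 -0.   0.2  0.3]
knob [0.6398 0.0421 0.111 ] cage [124.4   0.6]
handle [0.5356 0.0273 0.108 ] cage [19.1  0.1]
barfl [ 0.5334 -0.0584  0.076 ] cage [  5.3 -84.5]
barfr [0.5096 0.1091 0.076 ] cage [ 4.6 84.8]
```

```bash
python3 -c "
from h import *
go(.5356,.0273,.094,.1373+np.pi/2)"
```

```text
pos [0.5038 0.0251 0.2923] yaw 1.701 rotvec tool [-0.    -0.008 -0.   ] then shift mm [ -2.2 198.3 -31.8] q6 -1.85 t 4.3 open 0.499 F [ 0.3  0.1 -0.1]
```

```bash

python3 -m inch '[{"ax":0,"ay":-0.008,"az":0,"x":-2.2,"y":0,"z":-32,"hand":0},{"ax":0,"ay":0,"az":0,"x":0,"y":40,"z":0,"hand":0},{"ax":0,"ay":0,"az":0,"x":0,"y":40,"z":0,"hand":0},{"ax":0,"ay":0,"az":0,"x":0,"y":40,"z":0,"hand":0},{"ax":0,"ay":0,"az":0,"x":0,"y":30,"z":0,"hand":0}]' 40
python3 -m inch '[{"ax":0,"ay":0,"az":0,"x":0,"y":25,"z":0,"hand":0},{"ax":0,"ay":0,"az":0,"x":0,"y":23,"z":0,"hand":0},{"ax":0,"ay":0,"az":0,"x":0,"y":0,"z":0,"hand":0}]'
python3 -m inch '[{"ax":0,"ay":0,"az":0,"x":0,"y":0,"z":0,"hand":1},{"ax":0,"ay":0,"az":0,"x":0,"y":0,"z":0,"hand":1},{"ax":0,"ay":0,"az":0,"x":0,"y":0,"z":0,"hand":1},{"ax":0,"ay":0,"az":0,"x":0,"y":0,"z":0,"hand":1},{"ax":0,"ay":0,"az":0,"x":0,"y":0,"z":0,"hand":1}]'
python3 -m inch '[{"ax":0,"ay":0,"az":0,"x":0,"y":0,"z":-3,"hand":1},{"ax":0,"ay":0,"az":0,"x":0,"y":0,"z":-3,"hand":1},{"ax":0,"ay":0,"az":0,"x":0,"y":0,"z":0,"hand":1},{"ax":0,"ay":0,"az":0,"x":0,"y":0,"z":0,"hand":1}]'
```

```text
time: 4.72
eef_pos: [0.5344, 0.0274, 0.139]
tcp_rot: [-0.463, -0.533, 0.534, 0.465]
contact_force: [-0.8, 0.1, 0.5]
opening: 0.5
time: 4.97
eef_pos: [0.5319, 0.0276, 0.0889]
tcp_rot: [-0.461, -0.531, 0.535, 0.467]
contact_force: [-1.2, 0.0, 0.3]
opening: 0.495
time: 5.38
eef_pos: [0.5373, 0.0275, 0.0966]
tcp_rot: [0.465, 0.535, -0.533, -0.463]
contact_force: [0.6, 2.8, 4.2]
opening: 0.132
time: 5.72
eef_pos: [0.5402, 0.0279, 0.0965]
tcp_rot: [-0.462, -0.532, 0.535, 0.465]
contact_force: [-11.5, 0.5, 13.3]
opening: 0.131
```

```bash

python3 -m inch '[{"ax":0,"ay":0,"az":0,"x":0,"y":0,"z":-3,"hand":1},{"ax":0,"ay":0,"az":0,"x":0,"y":0,"z":0,"hand":1},{"ax":0,"ay":0,"az":0,"x":0,"y":0,"z":0,"hand":1}]'
```

```text
time: 5.97
eef_pos: [0.5406, 0.028, 0.0964]
tcp_rot: [-0.46, -0.53, 0.538, 0.467]
contact_force: [-19.9, -0.4, 19.9]
opening: 0.128
```

The keeper is locked: it gave about 3 mm, then force rose to 20 N. I'll release the handle and go to the knob.

```bash

python3 -m inch '[{"ax":0,"ay":0,"az":0,"x":0,"y":0,"z":7,"hand":1},{"ax":0,"ay":0,"az":0,"x":0,"y":0,"z":0,"hand":0},{"ax":0,"ay":0,"az":0,"x":0,"y":0,"z":0,"hand":0},{"ax":0,"ay":0,"az":0,"x":0,"y":-40,"z":0,"hand":-1},{"ax":0,"ay":0,"az":0,"x":0,"y":-30,"z":0,"hand":-1}]' 60
python3 -m inch '[{"ax":0,"ay":0,"az":0,"x":0,"y":0,"z":-35,"hand":-1},{"ax":0,"ay":0,"az":0,"x":0,"y":0,"z":-35,"hand":-1},{"ax":0,"ay":0,"az":0,"x":0,"y":0,"z":-35,"hand":-1},{"ax":0,"ay":0,"az":0,"x":0,"y":0,"z":0,"hand":-1},{"ax":0,"ay":0,"az":0,"x":0,"y":0,"z":0,"hand":-1}]'
python3 -c "
from h import *
go(.6398,.0421,.099,.1373+np.pi/2)"
```

```text
time: 6.38
eef_pos: [0.537, 0.0272, 0.1639]
tcp_rot: [-0.463, -0.533, 0.534, 0.465]
contact_force: [1.5, -0.2, 1.1]
opening: 0.691
time: 6.8
eef_pos: [0.6429, 0.0418, 0.1632]
tcp_rot: [-0.464, -0.533, 0.534, 0.464]
contact_force: [-0.6, 0.1, -0.6]
opening: 1.0
pos [0.6429 0.0418 0.1632] yaw 1.71 rotvec tool [-0.001  0.002 -0.   ] then shift mm [ 0.8 64.2  3. ] q6 -1.8 t 6.8 open 1.0 F [-0.6  0.1 -0.6]
```

```bash

python3 -m inch '[{"ax":0,"ay":0,"az":0,"x":0.8,"y":30,"z":3,"hand":-1},{"ax":0,"ay":0,"az":0,"x":0,"y":34,"z":0,"hand":-1},{"ax":0,"ay":0,"az":0,"x":0,"y":0,"z":0,"hand":1},{"ax":0,"ay":0,"az":0,"x":0,"y":0,"z":0,"hand":1},{"ax":0,"ay":0,"az":0,"x":0,"y":0,"z":0,"hand":1}]' 60
python3 -m inch '[{"ax":0,"ay":0,"az":0,"x":0,"y":0,"z":0,"hand":1},{"ax":0,"ay":0,"az":0,"x":0,"y":0,"z":0,"hand":1},{"ax":0,"ay":0,"az":0,"x":0,"y":0,"z":0,"hand":1}]'
python3 -m inch '[{"ax":0,"ay":0.12,"az":0,"x":0,"y":0,"z":0,"hand":1},{"ax":0,"ay":0.12,"az":0,"x":0,"y":0,"z":0,"hand":1},{"ax":0,"ay":0.12,"az":0,"x":0,"y":0,"z":0,"hand":1},{"ax":0,"ay":0.12,"az":0,"x":0,"y":0,"z":0,"hand":1},{"ax":0,"ay":0,"az":0,"x":0,"y":0,"z":0,"hand":1}]'
python3 -c "
from h import *
go(.6398,.0421,.099,.1373+np.pi/2); print(get_state()['wrist_torque'])"
```

```text
time: 7.22
eef_pos: [0.639, 0.0422, 0.1018]
tcp_rot: [0.464, 0.534, -0.533, -0.464]
contact_force: [0.1, -0.9, 0.6]
opening: 0.6
time: 7.47
eef_pos: [0.64, 0.0423, 0.1035]
tcp_rot: [0.465, 0.534, -0.533, -0.463]
contact_force: [-2.9, -0.4, 6.9]
opening: 0.467
time: 7.88
eef_pos: [0.64, 0.0427, 0.1035]
tcp_rot: [0.579, 0.408, -0.406, -0.578]
contact_force: [-1.4, 1.6, 6.9]
opening: 0.472
pos [0.64   0.0427 0.1035] yaw 1.226 rotvec tool [ 0.004 -0.482  0.001] then shift mm [-0.6  4.5  0.3] q6 -1.32 t 7.9 open 0.472 F [-1.4  1.6  6.9]
[ 0.13037614  0.47996499 -0.09660601]
```

```bash

python3 -m inch '[{"ax":0,"ay":0.12,"az":0,"x":0,"y":0,"z":0,"hand":1},{"ax":0,"ay":0.12,"az":0,"x":0,"y":0,"z":0,"hand":1},{"ax":0,"ay":0.12,"az":0,"x":0,"y":0,"z":0,"hand":1},{"ax":0,"ay":0.12,"az":0,"x":0,"y":0,"z":0,"hand":1},{"ax":0,"ay":0,"az":0,"x":0,"y":0,"z":0,"hand":1}]'
python3 -c "
from h import *
go(.6398,.0421,.099,.1373+np.pi/2); print(get_state()['wrist_torque'])"
python3 -m inch '[{"ax":0,"ay":0.06,"az":0,"x":0,"y":0,"z":0,"hand":1},{"ax":0,"ay":0,"az":0,"x":0,"y":0,"z":0,"hand":1},{"ax":0,"ay":0,"az":0,"x":0,"y":0,"z":0,"hand":1}]'
python3 -c "
from h import *
go(.5356,.0273,.094,.1373+np.pi/2); print(get_state()['wrist_torque'])"
```

```text
time: 8.3
eef_pos: [0.6402, 0.043, 0.1035]
tcp_rot: [0.659, 0.259, -0.256, -0.658]
contact_force: [-1.4, 2.3, 6.7]
opening: 0.465
pos [0.6402 0.043  0.1035] yaw 0.746 rotvec tool [ 0.004 -0.962  0.002] then shift mm [-0.9  4.5  0.5] q6 -0.84 t 8.3 open 0.465 F [-1.4  2.3  6.7]
[ 0.2978184   0.37574265 -0.11503487]
time: 8.55
eef_pos: [0.6402, 0.0431, 0.1034]
tcp_rot: [0.666, 0.24, -0.238, -0.665]
contact_force: [-2.0, 2.3, 5.9]
opening: 0.468
pos [0.6402 0.0431 0.1034] yaw 0.69 rotvec tool [ 0.004 -1.018  0.002] then shift mm [ -1.3   9.4 105.8] q6 -0.78 t 8.6 open 0.468 F [-2.   2.3  5.9]
[ 0.2923505   0.32275889 -0.05023167]
```

```bash

python3 -m inch '[{"ax":0,"ay":0,"az":0,"x":0,"y":0,"z":0,"hand":-0.6},{"ax":0,"ay":0,"az":0,"x":0,"y":0,"z":0,"hand":-0.6},{"ax":0,"ay":0,"az":0,"x":0,"y":0,"z":0,"hand":-0.6},{"ax":0,"ay":0,"az":0,"x":0,"y":-30,"z":0,"hand":-0.6},{"ax":0,"ay":0,"az":0,"x":0,"y":-30,"z":0,"hand":-0.6}]' 40
python3 -m inch '[{"ax":0,"ay":-0.12,"az":0,"x":0,"y":0,"z":0,"hand":-0.2},{"ax":0,"ay":-0.12,"az":0,"x":0,"y":0,"z":0,"hand":-0.2},{"ax":0,"ay":-0.12,"az":0,"x":0,"y":0,"z":0,"hand":0},{"ax":0,"ay":-0.12,"az":0,"x":0,"y":0,"z":0,"hand":0},{"ax":0,"ay":-0.12,"az":0,"x":0,"y":0,"z":0,"hand":0}]'
python3 -m inch '[{"ax":0,"ay":-0.12,"az":0,"x":0,"y":0,"z":0,"hand":0},{"ax":0,"ay":-0.12,"az":0,"x":0,"y":0,"z":0,"hand":0},{"ax":0,"ay":-0.12,"az":0,"x":0,"y":0,"z":0,"hand":0},{"ax":0,"ay":-0.058,"az":0,"x":0,"y":0,"z":0,"hand":0},{"ax":0,"ay":0,"az":0,"x":0,"y":0,"z":0,"hand":0}]'
python3 -m inch '[{"ax":0,"ay":0,"az":0,"x":0,"y":0,"z":35,"hand":0},{"ax":0,"ay":0,"az":0,"x":0,"y":0,"z":35,"hand":0},{"ax":0,"ay":0,"az":0,"x":0,"y":0,"z":34,"hand":0},{"ax":0,"ay":0,"az":0,"x":0,"y":0,"z":0,"hand":0},{"ax":0,"ay":0,"az":0,"x":0,"y":0,"z":0,"hand":0}]'
python3 -c "
from h import *
go(.5356,.0273,.098,.1373+np.pi/2); print(get_state()['wrist_torque'])"
```

```text
time: 8.97
eef_pos: [0.6367, 0.0423, 0.1578]
tcp_rot: [-0.665, -0.237, 0.241, 0.666]
contact_force: [0.8, -0.7, -0.1]
opening: 0.801
time: 9.38
eef_pos: [0.6387, 0.0421, 0.1602]
tcp_rot: [0.564, 0.427, -0.427, -0.564]
contact_force: [-0.1, -0.6, 0.2]
opening: 0.498
time: 9.8
eef_pos: [0.6386, 0.0421, 0.16]
tcp_rot: [-0.464, -0.533, 0.533, 0.464]
contact_force: [0.3, 0.2, -0.6]
opening: 0.502
time: 10.22
eef_pos: [0.5337, 0.0281, 0.1595]
tcp_rot: [-0.465, -0.532, 0.533, 0.465]
contact_force: [-0.0, 0.1, 0.3]
opening: 0.498
pos [0.5337 0.0281 0.1595] yaw 1.706 rotvec tool [-0.001 -0.002  0.   ] then shift mm [-1.1 61.5 -1.7] q6 -1.84 t 10.2 open 0.498 F [-0.   0.1  0.3]
[ 0.02952397  0.02907721 -0.00493318]
```

```bash

python3 -m inch '[{"ax":0,"ay":0,"az":0,"x":-1,"y":30,"z":-2,"hand":0},{"ax":0,"ay":0,"az":0,"x":0,"y":31,"z":0,"hand":0},{"ax":0,"ay":0,"az":0,"x":0,"y":0,"z":0,"hand":0},{"ax":0,"ay":0,"az":0,"x":0,"y":0,"z":0,"hand":1},{"ax":0,"ay":0,"az":0,"x":0,"y":0,"z":0,"hand":1}]' 40
python3 -m inch '[{"ax":0,"ay":0,"az":0,"x":0,"y":0,"z":0,"hand":1},{"ax":0,"ay":0,"az":0,"x":0,"y":0,"z":0,"hand":1},{"ax":0,"ay":0,"az":0,"x":0,"y":0,"z":0,"hand":1}]'
python3 -m inch '[{"ax":0,"ay":0,"az":0,"x":0,"y":0,"z":-4,"hand":1},{"ax":0,"ay":0,"az":0,"x":0,"y":0,"z":-4,"hand":1},{"ax":0,"ay":0,"az":0,"x":0,"y":0,"z":0,"hand":1}]'
```

```text
time: 10.63
eef_pos: [0.5394, 0.0273, 0.1008]
tcp_rot: [0.465, 0.533, -0.533, -0.464]
contact_force: [0.1, 0.1, 0.6]
opening: 0.232
time: 10.88
eef_pos: [0.5396, 0.0278, 0.1015]
tcp_rot: [0.466, 0.534, -0.532, -0.463]
contact_force: [0.8, 3.2, 3.1]
opening: 0.131
time: 11.13
eef_pos: [0.547, 0.0289, 0.1015]
tcp_rot: [0.465, 0.534, -0.533, -0.464]
contact_force: [-1.2, 3.7, 5.1]
opening: 0.13
```

```bash

python3 -m inch '[{"ax":0,"ay":0,"az":0,"x":0,"y":0,"z":-12,"hand":1},{"ax":0,"ay":0,"az":0,"x":0,"y":0,"z":-12,"hand":1},{"ax":0,"ay":0,"az":0,"x":0,"y":0,"z":-10,"hand":1},{"ax":0,"ay":0,"az":0,"x":0,"y":0,"z":0,"hand":1},{"ax":0,"ay":0,"az":0,"x":0,"y":0,"z":0,"hand":1}]'
python3 -m inch '[{"ax":0,"ay":0,"az":0,"x":0,"y":0,"z":-3,"hand":1},{"ax":0,"ay":0,"az":0,"x":0,"y":0,"z":0,"hand":1},{"ax":0,"ay":0,"az":0,"x":0,"y":0,"z":0,"hand":1}]'
```

```text
time: 11.55
eef_pos: [0.5816, 0.0338, 0.1015]
tcp_rot: [0.466, 0.535, -0.532, -0.463]
contact_force: [2.1, 4.7, 4.6]
opening: 0.128
time: 11.8
eef_pos: [0.5833, 0.0341, 0.1015]
tcp_rot: [0.465, 0.534, -0.532, -0.464]
contact_force: [-0.7, 4.5, 6.2]
opening: 0.125
```

```bash

python3 -m inch '[{"ax":0,"ay":0,"az":0,"x":0,"y":0,"z":-3,"hand":1},{"ax":0,"ay":0,"az":0,"x":0,"y":0,"z":0,"hand":1},{"ax":0,"ay":0,"az":0,"x":0,"y":0,"z":0,"hand":1}]'
```

```text
time: 12.05
eef_pos: [0.5848, 0.0343, 0.1015]
tcp_rot: [-0.464, -0.533, 0.534, 0.465]
contact_force: [-5.2, 3.3, 11.3]
opening: 0.13
```

```bash

python3 -m inch '[{"ax":0,"ay":0,"az":0,"x":0,"y":0,"z":-2,"hand":1},{"ax":0,"ay":0,"az":0,"x":0,"y":0,"z":0,"hand":1},{"ax":0,"ay":0,"az":0,"x":0,"y":0,"z":4,"hand":1}]'
python3 -m inch '[{"ax":0,"ay":0,"az":0,"x":0,"y":0,"z":0,"hand":0},{"ax":0,"ay":0,"az":0,"x":0,"y":0,"z":0,"hand":0},{"ax":0,"ay":0,"az":0,"x":0,"y":-30,"z":0,"hand":0},{"ax":0,"ay":0,"az":0,"x":0,"y":-40,"z":0,"hand":0},{"ax":0,"ay":0,"az":0,"x":0,"y":0,"z":0,"hand":0}]' 60
python3 -c "
from h import *
go(.5027,.0226,.083,.1373+np.pi/2)"
```

```text
time: 12.3
eef_pos: [0.5842, 0.0342, 0.1015]
tcp_rot: [0.465, 0.534, -0.532, -0.464]
contact_force: [2.7, 5.9, 4.6]
opening: 0.127
time: 12.72
eef_pos: [0.5875, 0.0327, 0.1771]
tcp_rot: [0.469, 0.535, -0.531, -0.461]
contact_force: [1.4, 0.2, 1.9]
opening: 0.5
pos [0.5875 0.0327 0.1771] yaw 1.708 rotvec tool [ 0.012 -0.    -0.004] then shift mm [ 1.6 94.1 85.4] q6 -1.82 t 12.7 open 0.5 F [1.4 0.2 1.9]
```

```bash

python3 -m inch '[{"ax":0,"ay":0,"az":0,"x":1.5,"y":0,"z":42,"hand":0},{"ax":0,"ay":0,"az":0,"x":0,"y":0,"z":41,"hand":0},{"ax":0,"ay":0,"az":0,"x":0,"y":0,"z":0,"hand":0},{"ax":0,"ay":0,"az":0,"x":0,"y":0,"z":0,"hand":0}]'
python3 -c "
from h import *
go(.5027,.0226,.083,.1373+np.pi/2)"
```

```text
time: 13.05
eef_pos: [0.4984, 0.0236, 0.1674]
tcp_rot: [-0.464, -0.532, 0.534, 0.466]
contact_force: [1.2, -0.9, 0.2]
opening: 0.505
pos [0.4984 0.0236 0.1674] yaw 1.707 rotvec tool [-0.003 -0.001  0.   ] then shift mm [-1.6 84.4 -4.2] q6 -1.86 t 13.1 open 0.505 F [ 1.2 -0.9  0.2]
```

```bash

python3 -m inch '[{"ax":0,"ay":0,"az":0,"x":-1.5,"y":30,"z":-4,"hand":0},{"ax":0,"ay":0,"az":0,"x":0,"y":30,"z":0,"hand":0},{"ax":0,"ay":0,"az":0,"x":0,"y":24,"z":0,"hand":0},{"ax":0,"ay":0,"az":0,"x":0,"y":0,"z":0,"hand":0},{"ax":0,"ay":0,"az":0,"x":0,"y":0,"z":0,"hand":1}]'
python3 -m inch '[{"ax":0,"ay":0,"az":0,"x":0,"y":0,"z":0,"hand":1},{"ax":0,"ay":0,"az":0,"x":0,"y":0,"z":0,"hand":1},{"ax":0,"ay":0,"az":0,"x":0,"y":0,"z":0,"hand":1},{"ax":0,"ay":0,"az":0,"x":0,"y":0,"z":0,"hand":1}]'
python3 -m inch '[{"ax":0,"ay":0,"az":0,"x":0,"y":-10,"z":0,"hand":1},{"ax":0,"ay":0,"az":0,"x":0,"y":-20,"z":0,"hand":1},{"ax":0,"ay":0,"az":0,"x":0,"y":-20,"z":0,"hand":1},{"ax":0,"ay":0,"az":0,"x":0,"y":-20,"z":0,"hand":1},{"ax":0,"ay":0,"az":0,"x":0,"y":-20,"z":0,"hand":1}]'
python3 -m inch '[{"ax":0,"ay":0,"az":0,"x":0,"y":-30,"z":0,"hand":1},{"ax":0,"ay":0,"az":0,"x":0,"y":-30,"z":0,"hand":1},{"ax":0,"ay":0,"az":0,"x":0,"y":-30,"z":0,"hand":1},{"ax":0,"ay":0,"az":0,"x":0,"y":0,"z":0,"hand":1}]'
python3 -c "
from h import *
go(.45,-.29,.26,-.1+np.pi/2)"
```

```text
time: 13.47
eef_pos: [0.5058, 0.0227, 0.0846]
tcp_rot: [-0.464, -0.533, 0.534, 0.465]
contact_force: [0.8, 0.4, 0.5]
opening: 0.374
time: 13.8
eef_pos: [0.5075, 0.0227, 0.0876]
tcp_rot: [0.466, 0.534, -0.532, -0.463]
contact_force: [2.0, -0.3, 2.4]
opening: 0.129
time: 14.22
eef_pos: [0.5045, 0.0232, 0.1762]
tcp_rot: [-0.464, -0.533, 0.534, 0.465]
contact_force: [0.6, -0.4, -2.1]
opening: 0.127
time: 14.55
eef_pos: [0.508, 0.0227, 0.2731]
tcp_rot: [0.468, 0.535, -0.531, -0.461]
contact_force: [0.9, 0.1, -1.1]
opening: 0.125
pos [0.508  0.0227 0.2731] yaw 1.708 rotvec tool [ 0.012  0.237 -0.002] then shift mm [-316.9   13.1   26.5] q6 -1.86 t 14.6 open 0.125 F [ 0.9  0.1 -1.1]
```

```bash

python3 -m inch '[{"ax":0,"ay":0.119,"az":0,"x":0,"y":0,"z":0,"hand":1},{"ax":0,"ay":0.118,"az":0,"x":0,"y":0,"z":0,"hand":1},{"ax":0,"ay":0,"az":0,"x":-30,"y":0,"z":3,"hand":1},{"ax":0,"ay":0,"az":0,"x":-36,"y":0,"z":3,"hand":1},{"ax":0,"ay":0,"az":0,"x":-36,"y":0,"z":3,"hand":1}]'
python3 -m inch '[{"ax":0,"ay":0,"az":0,"x":-36,"y":0,"z":3,"hand":1},{"ax":0,"ay":0,"az":0,"x":-36,"y":0,"z":3,"hand":1},{"ax":0,"ay":0,"az":0,"x":-36,"y":0,"z":3,"hand":1},{"ax":0,"ay":0,"az":0,"x":-36,"y":0,"z":3,"hand":1},{"ax":0,"ay":0,"az":0,"x":-36,"y":0,"z":3,"hand":1}]'
python3 -m inch '[{"ax":0,"ay":0,"az":0,"x":-30,"y":0,"z":3,"hand":1},{"ax":0,"ay":0,"az":0,"x":0,"y":0,"z":0,"hand":1},{"ax":0,"ay":0,"az":0,"x":0,"y":0,"z":0,"hand":1},{"ax":0,"ay":0,"az":0,"x":0,"y":0,"z":0,"hand":1}]'
python3 -c "
from h import *
go(.45,-.29,.26,-.1+np.pi/2)
s=get_state();c=read_camera('wrist');cv2.imwrite('pics/w1.png',c['img'][:,:,::-1])
import pickle;pickle.dump((s,c),open('w1.pkl','wb'))"
```

```text
time: 14.97
eef_pos: [0.4849, -0.0777, 0.264]
tcp_rot: [-0.523, -0.475, 0.476, 0.525]
contact_force: [1.1, -1.0, -3.4]
opening: 0.127
time: 15.38
eef_pos: [0.4519, -0.2561, 0.264]
tcp_rot: [-0.523, -0.474, 0.475, 0.525]
contact_force: [1.4, 0.4, -2.7]
opening: 0.121
time: 15.72
eef_pos: [0.4469, -0.2839, 0.2641]
tcp_rot: [-0.523, -0.474, 0.474, 0.525]
contact_force: [-0.3, 0.2, -2.5]
opening: 0.122
pos [ 0.4469 -0.2839  0.2641] yaw 1.471 rotvec tool [-0.002 -0.     0.002] then shift mm [-5.8  4.1 -3.7] q6 -2.23 t 15.7 open 0.122 F [-0.3  0.2 -2.5]
```

View pics/w1.png

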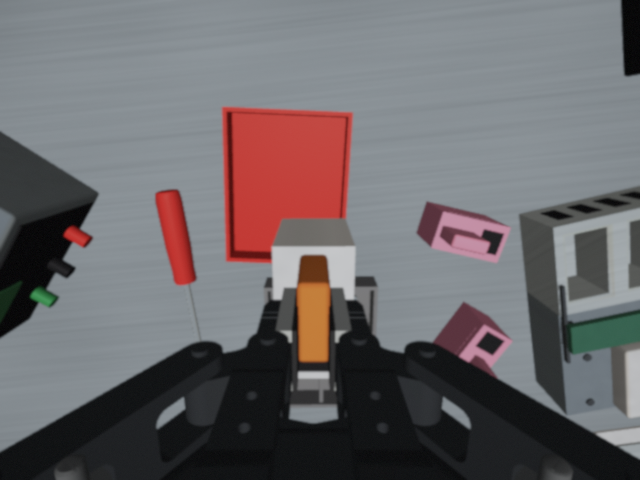

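The tray is clear, with rim corners at (223,108), (352,112) and (226,261). The old module is held straight.

```bash
python3 - <<'E'
from h import *; import pickle
s,c=pickle.load(open('w1.pkl','rb')); T=Tw(c,s)
tl,tr,bl=[ray(c,T,p,.03)[:2] for p in [(223,108),(352,112),(226,261)]]
print(tl,tr,bl,np.linalg.norm(tr-tl),np.linalg.norm(bl-tl),np.arctan2(*(bl-tl)[::-1]),np.arctan2(*(tr-tl)[::-1]))
ctr=(tr+bl)/2; y=np.arctan2(*(tr-tl)[::-1])-np.pi/2; y2=np.arctan2(*(bl-tl)[::-1]); yw=(y+y2)/2; print(ctr,yw)
X=np.array([np.cos(yw),np.sin(yw)]);Y=np.array([-X[1],X[0]])
for sg in (-1,1):
    m=ctr+Y*.027*sg; tcp=m-X*.009; print(m,tcp); go(*tcp,.0836,yw+np.pi/2)
E
```

```text
[ 0.34855961 -0.35683484] [ 0.36385396 -0.23950095] [ 0.49545322 -0.37872572] 0.11832649544317181 0.1485158020092478 -0.14793666449901333 1.441178212757504
[ 0.42965359 -0.30911334] -0.138777389268203
[ 0.42591862 -0.33585375] [ 0.41700515 -0.33460876]
pos [ 0.4472 -0.2835  0.2644] yaw 1.472 rotvec tool [-0.002  0.04   0.002] then shift mm [-54.8 180.8  22.8] q6 -2.23 t 15.8 open 0.128 F [ 0.1 -0.4 -2.5]
[ 0.43338857 -0.28237292] [ 0.42447509 -0.28112793]
pos [ 0.4472 -0.2835  0.2644] yaw 1.472 rotvec tool [-0.002  0.04   0.002] then shift mm [ -0.8 180.8  22.8] q6 -2.23 t 15.8 open 0.128 F [ 0.1 -0.4 -2.5]
```

```bash

python3 -m inch '[{"ax":0,"ay":0.04,"az":0,"x":-27,"y":0,"z":11,"hand":1},{"ax":0,"ay":0,"az":0,"x":-28,"y":0,"z":12,"hand":1},{"ax":0,"ay":0,"az":0,"x":0,"y":40,"z":0,"hand":1},{"ax":0,"ay":0,"az":0,"x":0,"y":40,"z":0,"hand":1},{"ax":0,"ay":0,"az":0,"x":0,"y":40,"z":0,"hand":1}]'
python3 -m inch '[{"ax":0,"ay":0,"az":0,"x":0,"y":30,"z":0,"hand":1},{"ax":0,"ay":0,"az":0,"x":0,"y":0,"z":0,"hand":1},{"ax":0,"ay":0,"az":0,"x":0,"y":0,"z":0,"hand":1},{"ax":0,"ay":0,"az":0,"x":0,"y":0,"z":0,"hand":1}]'
python3 -c "
from h import *
go(.417,-.3346,.0826,-.139+np.pi/2)"
```

```text
time: 16.18
eef_pos: [0.4187, -0.3359, 0.145]
tcp_rot: [0.534, 0.464, -0.464, -0.532]
contact_force: [0.3, -0.4, -3.1]
opening: 0.126
time: 16.52
eef_pos: [0.4195, -0.337, 0.1176]
tcp_rot: [0.535, 0.464, -0.464, -0.532]
contact_force: [-0.3, -1.4, -1.4]
opening: 0.12
pos [ 0.4195 -0.337   0.1176] yaw 1.432 rotvec tool [ 0.003  0.001 -0.002] then shift mm [ 2.  35.   2.9] q6 -2.3 t 16.5 open 0.12 F [-0.3 -1.4 -1.4]
```

```bash

python3 -m inch '[{"ax":0,"ay":0,"az":0,"x":2,"y":15,"z":3,"hand":1},{"ax":0,"ay":0,"az":0,"x":0,"y":15,"z":0,"hand":1},{"ax":0,"ay":0,"az":0,"x":0,"y":3,"z":0,"hand":1},{"ax":0,"ay":0,"az":0,"x":0,"y":0,"z":0,"hand":1},{"ax":0,"ay":0,"az":0,"x":0,"y":0,"z":0,"hand":1}]'
```

```text
time: 16.93
eef_pos: [0.4166, -0.3353, 0.0847]
tcp_rot: [0.535, 0.464, -0.464, -0.532]
contact_force: [-0.2, 0.3, -2.4]
opening: 0.125
```

```bash

python3 -m inch '[{"ax":0,"ay":0,"az":0,"x":0,"y":2,"z":0,"hand":1},{"ax":0,"ay":0,"az":0,"x":0,"y":1.5,"z":0,"hand":1},{"ax":0,"ay":0,"az":0,"x":0,"y":0,"z":0,"hand":1},{"ax":0,"ay":0,"az":0,"x":0,"y":0,"z":0,"hand":1}]'
```

```text
time: 17.27
eef_pos: [0.4168, -0.3356, 0.0816]
tcp_rot: [0.535, 0.464, -0.464, -0.532]
contact_force: [0.8, 1.5, 5.3]
opening: 0.122
```

Touched down. I'll release and return for the bay 2 module.

```bash

python3 -m inch '[{"ax":0,"ay":0,"az":0,"x":0,"y":-1,"z":0,"hand":0.3},{"ax":0,"ay":0,"az":0,"x":0,"y":0,"z":0,"hand":0},{"ax":0,"ay":0,"az":0,"x":0,"y":0,"z":0,"hand":0},{"ax":0,"ay":0,"az":0,"x":0,"y":-20,"z":0,"hand":0},{"ax":0,"ay":0,"az":0,"x":0,"y":-40,"z":0,"hand":0}]'
python3 -m inch '[{"ax":0,"ay":0,"az":0,"x":0,"y":-40,"z":0,"hand":0},{"ax":0,"ay":-0.1,"az":0,"x":0,"y":0,"z":0,"hand":0},{"ax":0,"ay":-0.1,"az":0,"x":0,"y":0,"z":0,"hand":0},{"ax":0,"ay":-0.076,"az":0,"x":0,"y":0,"z":0,"hand":0},{"ax":0,"ay":0,"az":0,"x":0,"y":0,"z":0,"hand":0}]'
python3 -c "
from h import *
go(.495,.0781,.083,.1373+np.pi/2)"
```

```text
time: 17.68
eef_pos: [0.4126, -0.3311, 0.1348]
tcp_rot: [-0.529, -0.464, 0.464, 0.538]
contact_force: [1.0, -0.7, -0.2]
opening: 0.504
time: 18.1
eef_pos: [0.4154, -0.3343, 0.1801]
tcp_rot: [-0.465, -0.533, 0.533, 0.464]
contact_force: [-0.6, 0.3, -0.1]
opening: 0.502
pos [ 0.4154 -0.3343  0.1801] yaw 1.708 rotvec tool [ 0.     0.    -0.001] then shift mm [ 397.6   97.1 -135.3] q6 -2.58 t 18.1 open 0.502 F [-0.6  0.3 -0.1]
```

```bash

python3 -m inch '[{"ax":0,"ay":0,"az":0,"x":36,"y":0,"z":-12,"hand":0},{"ax":0,"ay":0,"az":0,"x":36,"y":0,"z":-12,"hand":0},{"ax":0,"ay":0,"az":0,"x":36,"y":0,"z":-12,"hand":0},{"ax":0,"ay":0,"az":0,"x":36,"y":0,"z":-12,"hand":0},{"ax":0,"ay":0,"az":0,"x":36,"y":0,"z":-12,"hand":0}]'
python3 -m inch '[{"ax":0,"ay":0,"az":0,"x":36,"y":0,"z":-12,"hand":0},{"ax":0,"ay":0,"az":0,"x":36,"y":0,"z":-12,"hand":0},{"ax":0,"ay":0,"az":0,"x":36,"y":0,"z":-12,"hand":0},{"ax":0,"ay":0,"az":0,"x":36,"y":0,"z":-12,"hand":0},{"ax":0,"ay":0,"az":0,"x":36,"y":0,"z":-12,"hand":0}]'
python3 -m inch '[{"ax":0,"ay":0,"az":0,"x":37,"y":0,"z":-15,"hand":0},{"ax":0,"ay":0,"az":0,"x":0,"y":30,"z":0,"hand":0},{"ax":0,"ay":0,"az":0,"x":0,"y":0,"z":0,"hand":0},{"ax":0,"ay":0,"az":0,"x":0,"y":0,"z":0,"hand":0}]'
python3 -c "
from h import *
go(.495,.0781,.083,.1373+np.pi/2)"
```

```text
time: 18.52
eef_pos: [0.4502, -0.1461, 0.1796]
tcp_rot: [0.466, 0.532, -0.532, -0.466]
contact_force: [0.6, -0.1, 0.1]
opening: 0.503
time: 18.93
eef_pos: [0.4853, 0.0406, 0.1797]
tcp_rot: [0.466, 0.532, -0.532, -0.465]
contact_force: [0.6, -0.7, -0.5]
opening: 0.501
time: 19.27
eef_pos: [0.4934, 0.0777, 0.1479]
tcp_rot: [-0.463, -0.532, 0.534, 0.466]
contact_force: [-0.0, -0.9, 0.1]
opening: 0.502
pos [0.4934 0.0777 0.1479] yaw 1.707 rotvec tool [-0.006 -0.001  0.001] then shift mm [ 0.1 64.9 -1.6] q6 -1.75 t 19.3 open 0.502 F [-0.  -0.9  0.1]
```

```bash

python3 -m inch '[{"ax":0,"ay":0,"az":0,"x":0,"y":35,"z":0,"hand":0},{"ax":0,"ay":0,"az":0,"x":0,"y":30,"z":0,"hand":0},{"ax":0,"ay":0,"az":0,"x":0,"y":0,"z":0,"hand":0},{"ax":0,"ay":0,"az":0,"x":0,"y":0,"z":0,"hand":0},{"ax":0,"ay":0,"az":0,"x":0,"y":0,"z":0,"hand":1}]'
python3 -m inch '[{"ax":0,"ay":0,"az":0,"x":0,"y":0,"z":0,"hand":1},{"ax":0,"ay":0,"az":0,"x":0,"y":0,"z":0,"hand":1},{"ax":0,"ay":0,"az":0,"x":0,"y":0,"z":0,"hand":1},{"ax":0,"ay":0,"az":0,"x":0,"y":0,"z":0,"hand":1}]'
python3 -m inch '[{"ax":0,"ay":0,"az":0,"x":0,"y":-10,"z":0,"hand":1},{"ax":0,"ay":0,"az":0,"x":0,"y":-20,"z":0,"hand":1},{"ax":0,"ay":0,"az":0,"x":0,"y":-20,"z":0,"hand":1},{"ax":0,"ay":0,"az":0,"x":0,"y":-20,"z":0,"hand":1},{"ax":0,"ay":0,"az":0,"x":0,"y":-20,"z":0,"hand":1}]'
python3 -m inch '[{"ax":0,"ay":0,"az":0,"x":0,"y":-30,"z":0,"hand":1},{"ax":0,"ay":0,"az":0,"x":0,"y":-30,"z":0,"hand":1},{"ax":0,"ay":0,"az":0,"x":0,"y":-20,"z":0,"hand":1},{"ax":0,"ay":0,"az":0,"x":0,"y":0,"z":0,"hand":1},{"ax":0,"ay":0,"az":0,"x":0,"y":0,"z":0,"hand":1}]'
python3 -c "
from h import *
go(.4245,-.2811,.0826,-.139+np.pi/2)"
```

```text
time: 19.68
eef_pos: [0.4966, 0.0765, 0.0868]
tcp_rot: [0.466, 0.533, -0.532, -0.465]
contact_force: [-0.1, -0.6, -0.1]
opening: 0.371
time: 20.02
eef_pos: [0.4971, 0.0775, 0.0874]
tcp_rot: [0.466, 0.534, -0.532, -0.464]
contact_force: [-0.8, 1.4, 6.4]
opening: 0.126
time: 20.43
eef_pos: [0.4943, 0.0774, 0.1757]
tcp_rot: [-0.464, -0.532, 0.533, 0.465]
contact_force: [-0.6, 0.3, -2.9]
opening: 0.128
time: 20.85
eef_pos: [0.4952, 0.0774, 0.2556]
tcp_rot: [0.465, 0.533, -0.533, -0.464]
contact_force: [-0.5, -0.5, -2.8]
opening: 0.124
pos [0.4952 0.0774 0.2556] yaw 1.707 rotvec tool [ 0.002  0.275 -0.   ] then shift mm [-364.8  173.    20.4] q6 -1.75 t 20.9 open 0.124 F [-0.5 -0.5 -2.8]
```

```bash

python3 -m inch '[{"ax":0,"ay":0.1,"az":0,"x":0,"y":0,"z":0,"hand":1},{"ax":0,"ay":0.1,"az":0,"x":0,"y":0,"z":0,"hand":1},{"ax":0,"ay":0.075,"az":0,"x":0,"y":0,"z":0,"hand":1},{"ax":0,"ay":0,"az":0,"x":-30,"y":0,"z":3,"hand":1},{"ax":0,"ay":0,"az":0,"x":-37,"y":0,"z":2,"hand":1}]'
python3 -m inch '[{"ax":0,"ay":0,"az":0,"x":-37,"y":0,"z":2,"hand":1},{"ax":0,"ay":0,"az":0,"x":-37,"y":0,"z":2,"hand":1},{"ax":0,"ay":0,"az":0,"x":-37,"y":0,"z":2,"hand":1},{"ax":0,"ay":0,"az":0,"x":-37,"y":0,"z":2,"hand":1},{"ax":0,"ay":0,"az":0,"x":-37,"y":0,"z":2,"hand":1}]'
python3 -m inch '[{"ax":0,"ay":0,"az":0,"x":-37,"y":0,"z":2,"hand":1},{"ax":0,"ay":0,"az":0,"x":-37,"y":0,"z":2,"hand":1},{"ax":0,"ay":0,"az":0,"x":-39,"y":0,"z":3,"hand":1},{"ax":0,"ay":0,"az":0,"x":0,"y":35,"z":0,"hand":1},{"ax":0,"ay":0,"az":0,"x":0,"y":35,"z":0,"hand":1}]'
python3 -m inch '[{"ax":0,"ay":0,"az":0,"x":0,"y":35,"z":0,"hand":1},{"ax":0,"ay":0,"az":0,"x":0,"y":30,"z":0,"hand":1},{"ax":0,"ay":0,"az":0,"x":0,"y":0,"z":0,"hand":1},{"ax":0,"ay":0,"az":0,"x":0,"y":0,"z":0,"hand":1},{"ax":0,"ay":0,"az":0,"x":0,"y":0,"z":0,"hand":1}]'
python3 -c "
from h import *
go(.4245,-.2811,.0826,-.139+np.pi/2)"
```

```text
time: 21.27
eef_pos: [0.4791, 0.013, 0.2513]
tcp_rot: [-0.531, -0.464, 0.467, 0.534]
contact_force: [0.7, -0.7, -2.1]
opening: 0.125
time: 21.68
eef_pos: [0.4433, -0.1707, 0.2516]
tcp_rot: [-0.532, -0.464, 0.465, 0.535]
contact_force: [0.7, -0.7, -2.4]
opening: 0.126
time: 22.1
eef_pos: [0.4222, -0.2835, 0.1838]
tcp_rot: [0.535, 0.463, -0.463, -0.534]
contact_force: [0.5, 0.5, -3.7]
opening: 0.124
time: 22.52
eef_pos: [0.4232, -0.2811, 0.1203]
tcp_rot: [0.533, 0.464, -0.464, -0.533]
contact_force: [-0.0, -0.5, -1.4]
opening: 0.126
pos [ 0.4232 -0.2811  0.1203] yaw 1.432 rotvec tool [ 0.  0. -0.] then shift mm [ 0.2 37.7 -1.3] q6 -2.22 t 22.5 open 0.126 F [-0.  -0.5 -1.4]
```

Lowering, then releasing once contact shows.

```bash

python3 -m inch '[{"ax":0,"ay":0,"az":0,"x":0,"y":20,"z":0,"hand":1},{"ax":0,"ay":0,"az":0,"x":0,"y":15,"z":0,"hand":1},{"ax":0,"ay":0,"az":0,"x":0,"y":3,"z":0,"hand":1},{"ax":0,"ay":0,"az":0,"x":0,"y":1,"z":0,"hand":1},{"ax":0,"ay":0,"az":0,"x":0,"y":0,"z":0,"hand":1}]'
python3 -m inch '[{"ax":0,"ay":0,"az":0,"x":0,"y":1,"z":0,"hand":1},{"ax":0,"ay":0,"az":0,"x":0,"y":0,"z":0,"hand":1},{"ax":0,"ay":0,"az":0,"x":0,"y":0,"z":0,"hand":1}]'
```

```text
time: 22.93
eef_pos: [0.4239, -0.2818, 0.0826]
tcp_rot: [0.534, 0.464, -0.464, -0.532]
contact_force: [-0.5, 0.1, -2.7]
opening: 0.125
time: 23.18
eef_pos: [0.4239, -0.2818, 0.0814]
tcp_rot: [0.535, 0.464, -0.464, -0.532]
contact_force: [0.7, 0.1, 0.7]
opening: 0.124
```

```bash

python3 -m inch '[{"ax":0,"ay":0,"az":0,"x":0,"y":-1,"z":0,"hand":0.3},{"ax":0,"ay":0,"az":0,"x":0,"y":0,"z":0,"hand":0},{"ax":0,"ay":0,"az":0,"x":0,"y":0,"z":0,"hand":0},{"ax":0,"ay":0,"az":0,"x":0,"y":-20,"z":0,"hand":0},{"ax":0,"ay":0,"az":0,"x":0,"y":-40,"z":0,"hand":0}]'
python3 -m inch '[{"ax":0,"ay":0,"az":0,"x":0,"y":-40,"z":0,"hand":0},{"ax":0,"ay":0,"az":0,"x":0,"y":-40,"z":0,"hand":0},{"ax":0,"ay":0,"az":0,"x":0,"y":-30,"z":0,"hand":0},{"ax":0,"ay":0,"az":0,"x":37,"y":-5,"z":0,"hand":0},{"ax":0,"ay":0,"az":0,"x":37,"y":-5,"z":0,"hand":0}]'
python3 -m inch '[{"ax":0,"ay":0,"az":0,"x":37,"y":-5,"z":0,"hand":0},{"ax":0,"ay":0,"az":0,"x":37,"y":-5,"z":0,"hand":0},{"ax":0,"ay":0,"az":0,"x":37,"y":-5,"z":0,"hand":0},{"ax":0,"ay":0,"az":0,"x":37,"y":-5,"z":0,"hand":0},{"ax":0,"ay":0,"az":0,"x":37,"y":0,"z":0,"hand":0}]'
python3 -m inch '[{"ax":0,"ay":0,"az":0,"x":37,"y":0,"z":0,"hand":0},{"ax":0,"ay":0,"az":0,"x":37,"y":0,"z":0,"hand":0},{"ax":0,"ay":0,"az":0,"x":37,"y":0,"z":0,"hand":0},{"ax":0,"ay":0,"az":0,"x":37,"y":0,"z":0,"hand":0},{"ax":0,"ay":0,"az":0,"x":37,"y":0,"z":0,"hand":0}]'
python3 -m inch '[{"ax":0,"ay":0,"az":0,"x":37,"y":0,"z":0,"hand":0},{"ax":0,"ay":0,"az":0,"x":37,"y":0,"z":0,"hand":0},{"ax":0,"ay":0,"az":0,"x":37,"y":0,"z":0,"hand":0},{"ax":0,"ay":0,"az":0,"x":0,"y":0,"z":0,"hand":0},{"ax":0,"ay":0,"az":0,"x":0,"y":0,"z":0,"hand":0}]'
python3 -m inch '[{"ax":0,"ay":0,"az":0,"x":0,"y":0,"z":0,"hand":0},{"ax":0,"ay":0,"az":0,"x":0,"y":0,"z":0,"hand":0}]'
python3 -c "
from h import *
s=get_state();c=read_camera('wrist');cv2.imwrite('pics/w2.png',c['img'][:,:,::-1])
import pickle;pickle.dump((s,c),open('w2.pkl','wb'))"
```

```text
time: 23.6
eef_pos: [0.42, -0.2783, 0.1363]
tcp_rot: [-0.529, -0.464, 0.464, 0.538]
contact_force: [0.2, -0.5, -0.3]
opening: 0.497
time: 24.02
eef_pos: [0.4341, -0.2089, 0.2642]
tcp_rot: [0.536, 0.464, -0.463, -0.532]
contact_force: [0.3, 0.1, -0.9]
opening: 0.502
time: 24.43
eef_pos: [0.4591, -0.0229, 0.2824]
tcp_rot: [0.534, 0.465, -0.463, -0.533]
contact_force: [0.2, -0.8, -0.2]
opening: 0.497
time: 24.85
eef_pos: [0.4842, 0.1607, 0.2811]
tcp_rot: [0.534, 0.464, -0.464, -0.533]
contact_force: [0.8, -1.4, 0.1]
opening: 0.501
time: 25.27
eef_pos: [0.4994, 0.2702, 0.2804]
tcp_rot: [-0.533, -0.465, 0.465, 0.533]
contact_force: [-0.3, -0.5, -0.6]
opening: 0.502
time: 25.43
eef_pos: [0.4997, 0.2677, 0.2807]
tcp_rot: [0.534, 0.464, -0.464, -0.534]
contact_force: [-0.6, -0.2, -1.3]
opening: 0.501
```

View pics/w2.png

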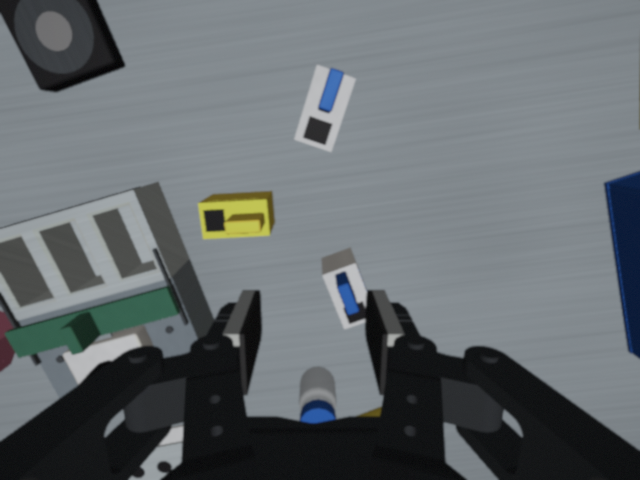

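All three bays are empty and the keeper is back. Blue A is at (330,90) and B at (347,293); the yellow decoy is at (240,215). I'll take an enlarged crop of both.

```bash
python3 -c "
import cv2,numpy as np
i=cv2.imread('pics/w2.png')
a=cv2.resize(i[55:165,280:380],None,fx=4,fy=4,interpolation=cv2.INTER_CUBIC);b=cv2.resize(i[235:345,300:400],None,fx=4,fy=4,interpolation=cv2.INTER_CUBIC)
cv2.imwrite('pics/c4.png',np.hstack([a,b]))"
```

```text
(no output)
```

View pics/c4.png

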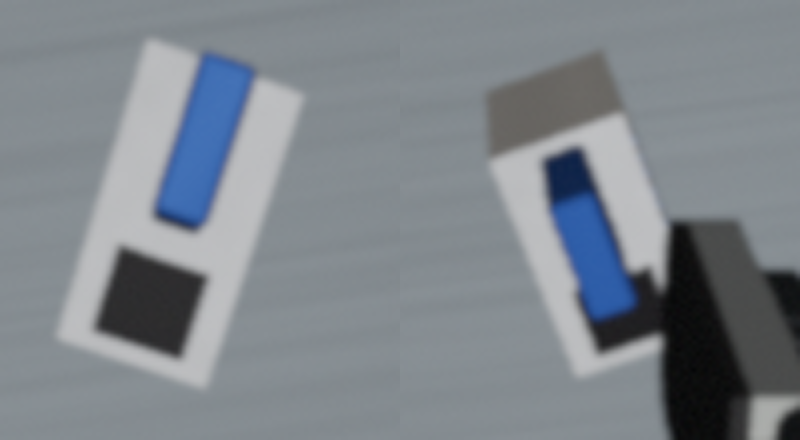

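```bash
python3 - <<'E'
from h import *; import pickle
s,c=pickle.load(open('w2.pkl','rb')); T=Tw(c,s)
def rep(n,off,fin,blk):
    P=lambda l,z:[ray(c,T,(off[0]+u/4,off[1]+v/4),z)[:2] for u,v in l]
    f=np.array(P(fin,.088)); b=np.array(P(blk,.054))  # fin: FL FR BR BL ; blk FL FR (BR) BL
    ax=(f[2]+f[3]-f[0]-f[1]); ya=np.arctan2(ax[1],ax[0]); e=b[-1]-b[0]; yb=np.arctan2(e[1],e[0])
    fc=f.mean(0); bc=(b[1]+b[-1])/2; X=np.array([np.cos(yb),np.sin(yb)])
    print(n,"fin",fc.round(4),"yaw",ya.round(3),yb.round(3),"blk",bc.round(4),"fin from blk",(bc-.014*X).round(4),"sizes",np.linalg.norm(f[0]-f[3]).round(4),np.linalg.norm(f[0]-f[1]).round(4),np.linalg.norm(e).round(4),np.linalg.norm(b[1]-b[0]).round(4))
    return (fc+bc-.014*X)/2,yb
fA,yA=rep("A",(280,55),[(207,55),(254,70),(200,227),(155,212)],[(148,38),(305,95),(205,388),(57,338)])
fB,yB=rep("B",(300,235),[(150,208),(192,193),(237,302),(195,320)],[(87,158),(222,112),(180,378)])
print(fA,yA,fB,yB)
go(*fA,.073,yA+np.pi/2); go(*fB,.073,yB+np.pi/2)
E
```

```text
A fin [0.4014 0.2954] yaw -0.477 -0.459 blk [0.4137 0.2896] fin from blk [0.4012 0.2958] sizes 0.0309 0.0097 0.0662 0.0364
B fin [0.5852 0.2884] yaw 0.239 0.241 blk [0.5996 0.2916] fin from blk [0.586  0.2883] sizes 0.0309 0.0104 0.0675 0.0362
[0.40126366 0.2955979 ] -0.4590336557175619 [0.58556755 0.28833526] 0.24068569457259825
pos [0.4998 0.2675 0.2809] yaw 1.43 rotvec tool [ 0.     0.319 -0.   ] then shift mm [-18.5 207.9 100.8] q6 -1.12 t 25.5 open 0.5 F [-0.2  0.8 -0.9]
pos [0.4998 0.2675 0.2809] yaw 1.43 rotvec tool [ 0.    -0.381 -0.   ] then shift mm [-2.000e-01  2.079e+02 -8.830e+01] q6 -1.12 t 25.5 open 0.5 F [-0.2  0.8 -0.9]
```

```bash

python3 -m inch '[{"ax":0,"ay":-0.12,"az":0,"x":0,"y":0,"z":0,"hand":0},{"ax":0,"ay":-0.12,"az":0,"x":0,"y":0,"z":0,"hand":0},{"ax":0,"ay":-0.12,"az":0,"x":0,"y":0,"z":0,"hand":0},{"ax":0,"ay":-0.021,"az":0,"x":0,"y":0,"z":-30,"hand":0},{"ax":0,"ay":0,"az":0,"x":0,"y":30,"z":-30,"hand":0}]'
python3 -m inch '[{"ax":0,"ay":0,"az":0,"x":0,"y":30,"z":-28,"hand":0},{"ax":0,"ay":0,"az":0,"x":0,"y":40,"z":0,"hand":0},{"ax":0,"ay":0,"az":0,"x":0,"y":30,"z":0,"hand":0},{"ax":0,"ay":0,"az":0,"x":0,"y":0,"z":0,"hand":0},{"ax":0,"ay":0,"az":0,"x":0,"y":0,"z":0,"hand":0}]'
python3 -c "
from h import *
go(.5856,.2883,.073,.241+np.pi/2)"
```

```text
time: 25.9
eef_pos: [0.561, 0.2821, 0.259]
tcp_rot: [0.439, 0.561, -0.553, -0.433]
contact_force: [1.5, 0.0, 2.2]
opening: 0.5
time: 26.32
eef_pos: [0.5838, 0.2874, 0.1495]
tcp_rot: [-0.435, -0.555, 0.558, 0.437]
contact_force: [-0.2, -0.5, 0.7]
opening: 0.496
pos [0.5838 0.2874 0.1495] yaw 1.811 rotvec tool [-0.005 -0.001 -0.   ] then shift mm [ 0.4 76.5 -2. ] q6 -1.51 t 26.3 open 0.496 F [-0.2 -0.5  0.7]
```

```bash

python3 -m inch '[{"ax":0,"ay":0,"az":0,"x":0,"y":38,"z":0,"hand":0},{"ax":0,"ay":0,"az":0,"x":0,"y":36,"z":0,"hand":0},{"ax":0,"ay":0,"az":0,"x":0,"y":0,"z":0,"hand":0},{"ax":0,"ay":0,"az":0,"x":0,"y":0,"z":0,"hand":0},{"ax":0,"ay":0,"az":0,"x":0,"y":0,"z":0,"hand":1}]'
python3 -m inch '[{"ax":0,"ay":0,"az":0,"x":0,"y":0,"z":0,"hand":1},{"ax":0,"ay":0,"az":0,"x":0,"y":0,"z":0,"hand":1},{"ax":0,"ay":0,"az":0,"x":0,"y":0,"z":0,"hand":1},{"ax":0,"ay":0,"az":0,"x":0,"y":0,"z":0,"hand":1}]'
python3 -c "
from h import *
go(.5856,.2883,.073,.241+np.pi/2)"
python3 -m inch '[{"ax":0,"ay":0,"az":0,"x":0,"y":-10,"z":0,"hand":1},{"ax":0,"ay":0,"az":0,"x":0,"y":-30,"z":0,"hand":1},{"ax":0,"ay":0,"az":0,"x":0,"y":-30,"z":0,"hand":1},{"ax":0,"ay":0,"az":0,"x":0,"y":-35,"z":0,"hand":1},{"ax":0,"ay":0,"az":0,"x":0,"y":-20,"z":0,"hand":1}]'
python3 -c "
from h import *
go(.50,.0224,.2,.1373+np.pi/2)"
```

```text
time: 26.73
eef_pos: [0.587, 0.2895, 0.0815]
tcp_rot: [0.437, 0.558, -0.555, -0.435]
contact_force: [0.7, 0.7, 1.0]
opening: 0.371
time: 27.07
eef_pos: [0.5875, 0.2895, 0.0818]
tcp_rot: [0.437, 0.559, -0.555, -0.434]
contact_force: [0.0, -1.5, 7.5]
opening: 0.121
pos [0.5875 0.2895 0.0818] yaw 1.813 rotvec tool [ 0.007  0.001 -0.   ] then shift mm [-0.7  8.8  2.1] q6 -1.51 t 27.1 open 0.121 F [ 0.  -1.5  7.5]
time: 27.48
eef_pos: [0.5855, 0.2896, 0.2068]
tcp_rot: [0.437, 0.558, -0.555, -0.435]
contact_force: [1.5, 0.0, -2.4]
opening: 0.124
pos [0.5855 0.2896 0.2068] yaw 1.813 rotvec tool [0.004 0.105 0.001] then shift mm [-252.9    6.8  121.2] q6 -1.51 t 27.5 open 0.124 F [ 1.5  0.  -2.4]
```

```bash

python3 -m inch '[{"ax":0,"ay":0.105,"az":0,"x":0,"y":-15,"z":0,"hand":1},{"ax":0,"ay":0,"az":0,"x":-31,"y":0,"z":15,"hand":1},{"ax":0,"ay":0,"az":0,"x":-32,"y":0,"z":15,"hand":1},{"ax":0,"ay":0,"az":0,"x":-32,"y":0,"z":15,"hand":1},{"ax":0,"ay":0,"az":0,"x":-32,"y":0,"z":15,"hand":1}]'
python3 -m inch '[{"ax":0,"ay":0,"az":0,"x":-32,"y":0,"z":15,"hand":1},{"ax":0,"ay":0,"az":0,"x":-32,"y":0,"z":15,"hand":1},{"ax":0,"ay":0,"az":0,"x":-32,"y":0,"z":15,"hand":1},{"ax":0,"ay":0,"az":0,"x":-29,"y":0,"z":12,"hand":1},{"ax":0,"ay":0,"az":0,"x":0,"y":0,"z":0,"hand":1}]'
python3 -m inch '[{"ax":0,"ay":0,"az":0,"x":0,"y":20,"z":0,"hand":1},{"ax":0,"ay":0,"az":0,"x":0,"y":20,"z":0,"hand":1},{"ax":0,"ay":0,"az":0,"x":0,"y":0,"z":0,"hand":1},{"ax":0,"ay":0,"az":0,"x":0,"y":0,"z":0,"hand":1}]'
python3 -c "
from h import *
go(.5047,.0229,.0918,.1373+np.pi/2)
s=get_state();c=read_camera('wrist');cv2.imwrite('pics/w3.png',c['img'][:,:,::-1])
c=read_camera('side');cv2.imwrite('pics/s3.png',c['img'][:,:,::-1])
import pickle;pickle.dump((s,c),open('w3.pkl','wb'))"
```

```text
time: 27.9
eef_pos: [0.5412, 0.1541, 0.2172]
tcp_rot: [-0.464, -0.533, 0.534, 0.465]
contact_force: [1.2, -1.5, -3.4]
opening: 0.121
time: 28.32
eef_pos: [0.5015, 0.0193, 0.2172]
tcp_rot: [-0.466, -0.531, 0.533, 0.466]
contact_force: [-0.7, 1.0, -3.0]
opening: 0.124
time: 28.65
eef_pos: [0.5019, 0.0238, 0.1762]
tcp_rot: [-0.463, -0.532, 0.534, 0.466]
contact_force: [0.1, -0.0, -2.6]
opening: 0.124
pos [0.5019 0.0238 0.1762] yaw 1.708 rotvec tool [-0.004  0.     0.001] then shift mm [-1.3 84.4 -2.6] q6 -1.86 t 28.6 open 0.124 F [ 0.1 -0.  -2.6]
```

View pics/w3.png

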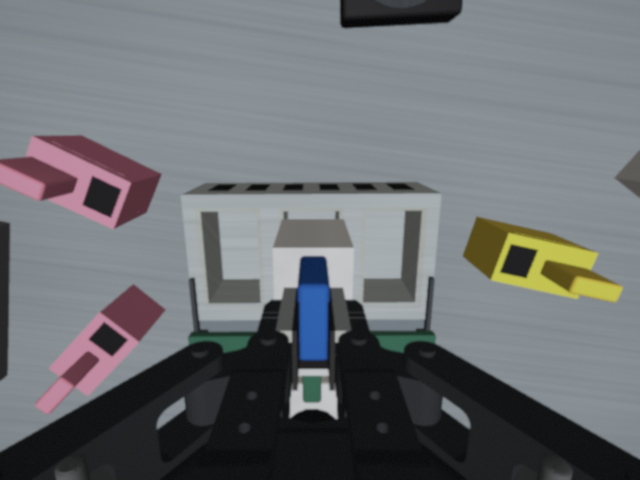

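Blue module B is held straight over bay 1, its block-top front edge at about (273–354, 247). I'll check its offset from the TCP.

```bash
python3 - <<'E'
from h import *; import pickle
s,_=pickle.load(open('w3.pkl','rb')); c=read_camera('wrist'); T=Tw(c,s)
for p,z in [((273,247),.1484),((354,247),.1484),((277,220),.0944),((349,220),.0944)]: print(tool(s,ray(c,T,p,z)).round(1))
i=cv2.imread('pics/w3.png')[205:265,260:370]; g=cv2.cvtColor(i,cv2.COLOR_BGR2GRAY); print(g[:,25:35].mean(1).round().astype(int)); print(g[52].astype(int))
E
```

```text
[-18.4  27.9  21.5]
[17.6 27.9 21.5]
[-21.6  81.8  21. ]
[20.4 81.9 21. ]
[167 167 167 168 168 165 156 148 145 144 145 145 144 139 125 112 109 108
 108 108 108 108 108 108 108 108 108 108 108 108 108 108 108 108 108 108
 108 108 108 108 109 119 149 179 191 193 193 194 194 194 194 194 194 194
 194 194 194 194 194 194]
[166 167 169 170 171 171 171 171 171 171 172 174 180 187 193 194 194 195
 195 195 195 195 195 195 194 194 194 194 194 194 194 194 194 194 194 193
 194 194 192 186 166 135 100  76  66  64  64  63  63  63  64  64  64  63
  64  63  64  64  64  64  64  65  69  84 112 146 175 190 196 197 197 197
 196 197 197 196 196 197 196 196 196 196 196 196 196 196 196 196 196 196
 196 195 194 187 179 174 172 172 172 172 171 170 170 170 171 171 172 172
 172 172]
```

```bash

python3 -m inch '[{"ax":0,"ay":0,"az":0,"x":-1,"y":15,"z":0,"hand":1},{"ax":0,"ay":0,"az":0,"x":0,"y":13,"z":0,"hand":1},{"ax":0,"ay":0,"az":0,"x":0,"y":0,"z":0,"hand":1},{"ax":0,"ay":0,"az":0,"x":0,"y":0,"z":0,"hand":1},{"ax":0,"ay":0,"az":0,"x":0,"y":0,"z":0,"hand":1}]'
python3 -c "
from h import *
go(.5047,.0229,.0918,.1373+np.pi/2)"
```

```text
time: 29.22
eef_pos: [0.5044, 0.0224, 0.1508]
tcp_rot: [0.465, 0.534, -0.533, -0.464]
contact_force: [0.1, -0.6, -3.3]
opening: 0.124
pos [0.5044 0.0224 0.1508] yaw 1.708 rotvec tool [ 0.002  0.    -0.001] then shift mm [ 0.4 59.  -0.4] q6 -1.87 t 29.2 open 0.124 F [ 0.1 -0.6 -3.3]
```

```bash

python3 -m inch '[{"ax":0,"ay":0,"az":0,"x":0,"y":6,"z":0,"hand":1},{"ax":0,"ay":0,"az":0,"x":0,"y":5,"z":0,"hand":1},{"ax":0,"ay":0,"az":0,"x":0,"y":5,"z":0,"hand":1},{"ax":0,"ay":0,"az":0,"x":0,"y":0,"z":0,"hand":1},{"ax":0,"ay":0,"az":0,"x":0,"y":0,"z":0,"hand":1}]'
```

```text
time: 29.63
eef_pos: [0.5044, 0.0225, 0.1336]
tcp_rot: [0.465, 0.534, -0.532, -0.464]
contact_force: [2.5, 1.9, -2.3]
opening: 0.127
```

```bash

python3 -m inch '[{"ax":0,"ay":0,"az":0,"x":0,"y":8,"z":0,"hand":1},{"ax":0,"ay":0,"az":0,"x":0,"y":8,"z":0,"hand":1},{"ax":0,"ay":0,"az":0,"x":0,"y":8,"z":0,"hand":1},{"ax":0,"ay":0,"az":0,"x":0,"y":0,"z":0,"hand":1},{"ax":0,"ay":0,"az":0,"x":0,"y":0,"z":0,"hand":1}]'
python3 -c "
from h import *
go(.5047,.0229,.0918,.1373+np.pi/2)"
```

```text
time: 30.05
eef_pos: [0.5041, 0.0224, 0.1078]
tcp_rot: [0.465, 0.534, -0.532, -0.464]
contact_force: [5.8, 0.8, -5.8]
opening: 0.124
pos [0.5041 0.0224 0.1078] yaw 1.708 rotvec tool [ 0.003 -0.    -0.   ] then shift mm [ 0.4 16.  -0.6] q6 -1.87 t 30.1 open 0.124 F [ 5.8  0.8 -5.8]
```

```bash

python3 -m inch '[{"ax":0,"ay":0,"az":0,"x":0,"y":6,"z":-0.8,"hand":1},{"ax":0,"ay":0,"az":0,"x":0,"y":6,"z":0,"hand":1},{"ax":0,"ay":0,"az":0,"x":0,"y":4,"z":0,"hand":1},{"ax":0,"ay":0,"az":0,"x":0,"y":2,"z":0,"hand":1},{"ax":0,"ay":0,"az":0,"x":0,"y":0,"z":0,"hand":1}]'
python3 -m inch '[{"ax":0,"ay":0,"az":0,"x":0,"y":1,"z":0,"hand":1},{"ax":0,"ay":0,"az":0,"x":0,"y":0,"z":0,"hand":1},{"ax":0,"ay":0,"az":0,"x":0,"y":0,"z":0,"hand":1}]'
```

```text
time: 30.47
eef_pos: [0.5045, 0.0223, 0.0918]
tcp_rot: [-0.464, -0.533, 0.533, 0.465]
contact_force: [-0.1, 0.6, 2.7]
opening: 0.123
time: 30.72
eef_pos: [0.5046, 0.0223, 0.0917]
tcp_rot: [-0.464, -0.533, 0.533, 0.464]
contact_force: [-1.8, 0.7, 8.2]
opening: 0.122
```

```bash

python3 -m inch '[{"ax":0,"ay":0,"az":0,"x":0,"y":2,"z":0,"hand":1},{"ax":0,"ay":0,"az":0,"x":0,"y":0,"z":0,"hand":1},{"ax":0,"ay":0,"az":0,"x":0,"y":-2,"z":0,"hand":0.5},{"ax":0,"ay":0,"az":0,"x":0,"y":0,"z":0,"hand":0},{"ax":0,"ay":0,"az":0,"x":0,"y":0,"z":0,"hand":0}]'
python3 -m inch '[{"ax":0,"ay":0,"az":0,"x":0,"y":-20,"z":0,"hand":0},{"ax":0,"ay":0,"az":0,"x":0,"y":-40,"z":0,"hand":0},{"ax":0,"ay":0,"az":0,"x":0,"y":-40,"z":0,"hand":0},{"ax":0,"ay":0,"az":0,"x":0,"y":-40,"z":0,"hand":0},{"ax":0,"ay":0,"az":0,"x":0,"y":0,"z":0,"hand":0}]'
cat > blue.py <<'E'
from h import *
def blobs(im):
    h=cv2.cvtColor(im,cv2.COLOR_BGR2HSV); m=cv2.inRange(h,(105,150,60),(125,255,255))
    n,_,st,ce=cv2.connectedComponentsWithStats(m); return [(int(st[i,4]),ce[i].round(1).tolist()) for i in range(1,n) if st[i,4]>60]
print(blobs(cv2.imread('pics/side0.png')))
c=read_camera('side'); print(blobs(c['img'][:,:,::-1].copy()))
E
python3 blue.py
python3 -c "
from h import *
go(.4013,.2956,.073,-.459+np.pi/2)"
```

```text
time: 31.13
eef_pos: [0.5034, 0.0224, 0.0897]
tcp_rot: [-0.464, -0.533, 0.534, 0.465]
contact_force: [-0.1, 0.3, -0.1]
opening: 0.499
time: 31.55
eef_pos: [0.5083, 0.0218, 0.2392]
tcp_rot: [0.469, 0.536, -0.531, -0.46]
contact_force: [0.9, 0.1, 0.8]
opening: 0.501
[(395, [167.3, 302.4]), (411, [233.7, 339.5]), (432, [350.0, 373.1])]
[(267, [338.5, 255.6]), (397, [167.3, 302.3]), (431, [349.9, 373.1])]
pos [0.5067 0.022  0.2353] yaw 1.708 rotvec tool [ 0.009  0.596 -0.   ] then shift mm [198.6 162.3 215.7] q6 -1.86 t 31.6 open 0.499 F [ 0.4 -0.4 -0. ]
```

```bash

python3 -m inch '[{"ax":0,"ay":0.119,"az":0,"x":0,"y":0,"z":0,"hand":0},{"ax":0,"ay":0.119,"az":0,"x":0,"y":0,"z":0,"hand":0},{"ax":0,"ay":0.119,"az":0,"x":0,"y":0,"z":0,"hand":0},{"ax":0,"ay":0.119,"az":0,"x":0,"y":0,"z":0,"hand":0},{"ax":0,"ay":0.12,"az":0,"x":0,"y":0,"z":0,"hand":0}]' >/dev/null
python3 -m inch '[{"ax":0,"ay":0,"az":0,"x":25,"y":0,"z":27,"hand":0},{"ax":0,"ay":0,"az":0,"x":25,"y":0,"z":27,"hand":0},{"ax":0,"ay":0,"az":0,"x":25,"y":0,"z":27,"hand":0},{"ax":0,"ay":0,"az":0,"x":25,"y":0,"z":27,"hand":0},{"ax":0,"ay":0,"az":0,"x":25,"y":0,"z":27,"hand":0}]'
python3 -m inch '[{"ax":0,"ay":0,"az":0,"x":25,"y":0,"z":27,"hand":0},{"ax":0,"ay":0,"az":0,"x":25,"y":20,"z":27,"hand":0},{"ax":0,"ay":0,"az":0,"x":24,"y":30,"z":27,"hand":0},{"ax":0,"ay":0,"az":0,"x":0,"y":30,"z":0,"hand":0},{"ax":0,"ay":0,"az":0,"x":0,"y":0,"z":0,"hand":0}]'
python3 -m inch '[{"ax":0,"ay":0,"az":0,"x":0,"y":0,"z":0,"hand":0},{"ax":0,"ay":0,"az":0,"x":0,"y":0,"z":0,"hand":0}]'
python3 -c "
from h import *
go(.4013,.2956,.073,-.459+np.pi/2)"
```

```text
time: 32.43
eef_pos: [0.4366, 0.1952, 0.228]
tcp_rot: [-0.6, -0.371, 0.374, 0.601]
contact_force: [0.6, 0.4, -0.6]
opening: 0.498
time: 32.85
eef_pos: [0.3943, 0.2915, 0.1456]
tcp_rot: [-0.599, -0.369, 0.38, 0.601]
contact_force: [-1.0, -0.9, -1.6]
opening: 0.499
time: 33.02
eef_pos: [0.4008, 0.2921, 0.1541]
tcp_rot: [0.601, 0.373, -0.373, -0.601]
contact_force: [0.0, 0.7, -0.5]
opening: 0.502
pos [0.4008 0.2921 0.1541] yaw 1.111 rotvec tool [-0.    -0.001 -0.001] then shift mm [ 3.4 81.1  1.1] q6 -0.69 t 33.0 open 0.502 F [ 0.   0.7 -0.5]
```

```bash

python3 -m inch '[{"ax":0,"ay":0,"az":0,"x":3,"y":38,"z":1,"hand":0},{"ax":0,"ay":0,"az":0,"x":0,"y":38,"z":0,"hand":0},{"ax":0,"ay":0,"az":0,"x":0,"y":3,"z":0,"hand":0},{"ax":0,"ay":0,"az":0,"x":0,"y":0,"z":0,"hand":0},{"ax":0,"ay":0,"az":0,"x":0,"y":0,"z":0,"hand":0}]'
python3 -m inch '[{"ax":0,"ay":0,"az":0,"x":0,"y":0,"z":0,"hand":1},{"ax":0,"ay":0,"az":0,"x":0,"y":0,"z":0,"hand":1},{"ax":0,"ay":0,"az":0,"x":0,"y":0,"z":0,"hand":1},{"ax":0,"ay":0,"az":0,"x":0,"y":0,"z":0,"hand":1},{"ax":0,"ay":0,"az":0,"x":0,"y":0,"z":0,"hand":1}]'
python3 -c "
from h import *
go(.4013,.2956,.073,-.459+np.pi/2)"
python3 -m inch '[{"ax":0,"ay":0,"az":0,"x":0,"y":-10,"z":0,"hand":1},{"ax":0,"ay":0,"az":0,"x":0,"y":-30,"z":0,"hand":1},{"ax":0,"ay":0,"az":0,"x":0,"y":-30,"z":0,"hand":1},{"ax":0,"ay":0,"az":0,"x":0,"y":-35,"z":0,"hand":1},{"ax":0,"ay":0,"az":0,"x":0,"y":-35,"z":0,"hand":1}]'
python3 -m inch '[{"ax":0,"ay":-0.119,"az":0,"x":0,"y":0,"z":0,"hand":1},{"ax":0,"ay":-0.119,"az":0,"x":0,"y":0,"z":0,"hand":1},{"ax":0,"ay":-0.119,"az":0,"x":0,"y":0,"z":0,"hand":1},{"ax":0,"ay":-0.119,"az":0,"x":0,"y":0,"z":0,"hand":1},{"ax":0,"ay":-0.12,"az":0,"x":0,"y":0,"z":0,"hand":1}]'
python3 -c "
from h import *
go(.497,.0784,.2,.1373+np.pi/2)"
```

```text
time: 33.43
eef_pos: [0.4026, 0.2959, 0.0771]
tcp_rot: [0.601, 0.374, -0.372, -0.601]
contact_force: [-0.0, 0.3, 0.5]
opening: 0.501
time: 33.85
eef_pos: [0.4022, 0.296, 0.0774]
tcp_rot: [0.601, 0.374, -0.372, -0.6]
contact_force: [-1.2, -2.6, 7.3]
opening: 0.124
pos [0.4022 0.296  0.0774] yaw 1.113 rotvec tool [0.003 0.001 0.002] then shift mm [-0.8  4.4  0.7] q6 -0.68 t 33.9 open 0.124 F [-1.2 -2.6  7.3]
time: 34.27
eef_pos: [0.3997, 0.2955, 0.216]
tcp_rot: [-0.6, -0.373, 0.374, 0.601]
contact_force: [1.3, 0.6, -3.0]
opening: 0.128
time: 34.68
eef_pos: [0.4001, 0.2957, 0.215]
tcp_rot: [-0.463, -0.534, 0.535, 0.463]
contact_force: [0.5, -0.2, -3.4]
opening: 0.129
pos [0.4001 0.2957 0.215 ] yaw 1.714 rotvec tool [-0.001  0.006  0.   ] then shift mm [-228.5   15.   -66.3] q6 -1.28 t 34.7 open 0.129 F [ 0.5 -0.2 -3.4]
```

```bash

python3 -m inch '[{"ax":0,"ay":0.006,"az":0,"x":-33,"y":0,"z":-9,"hand":1},{"ax":0,"ay":0,"az":0,"x":-33,"y":0,"z":-9,"hand":1},{"ax":0,"ay":0,"az":0,"x":-33,"y":0,"z":-9,"hand":1},{"ax":0,"ay":0,"az":0,"x":-33,"y":0,"z":-9,"hand":1},{"ax":0,"ay":0,"az":0,"x":-33,"y":0,"z":-9,"hand":1}]'
python3 -m inch '[{"ax":0,"ay":0,"az":0,"x":-33,"y":0,"z":-10,"hand":1},{"ax":0,"ay":0,"az":0,"x":-31,"y":0,"z":-10,"hand":1},{"ax":0,"ay":0,"az":0,"x":0,"y":20,"z":0,"hand":1},{"ax":0,"ay":0,"az":0,"x":0,"y":18,"z":0,"hand":1},{"ax":0,"ay":0,"az":0,"x":0,"y":0,"z":0,"hand":1}]'
python3 -m inch '[{"ax":0,"ay":0,"az":0,"x":0,"y":0,"z":0,"hand":1},{"ax":0,"ay":0,"az":0,"x":0,"y":0,"z":0,"hand":1}]'
python3 -c "
from h import *
go(.4957,.0782,.0874,.1373+np.pi/2)
c=read_camera('wrist');cv2.imwrite('pics/w4.png',c['img'][:,:,::-1])"
```

```text
time: 35.1
eef_pos: [0.4668, 0.137, 0.2151]
tcp_rot: [0.466, 0.532, -0.532, -0.466]
contact_force: [1.1, 0.6, -2.9]
opening: 0.125
time: 35.52
eef_pos: [0.4924, 0.0768, 0.173]
tcp_rot: [-0.464, -0.529, 0.533, 0.469]
contact_force: [-0.5, -0.5, -3.5]
opening: 0.126
time: 35.68
eef_pos: [0.4955, 0.0777, 0.1778]
tcp_rot: [0.466, 0.532, -0.532, -0.466]
contact_force: [-0.1, -0.3, -2.4]
opening: 0.123
pos [0.4955 0.0777 0.1778] yaw 1.703 rotvec tool [ 0.001 -0.006 -0.   ] then shift mm [ 0.5 90.4 -0.3] q6 -1.75 t 35.7 open 0.123 F [-0.1 -0.3 -2.4]
```

View pics/w4.png

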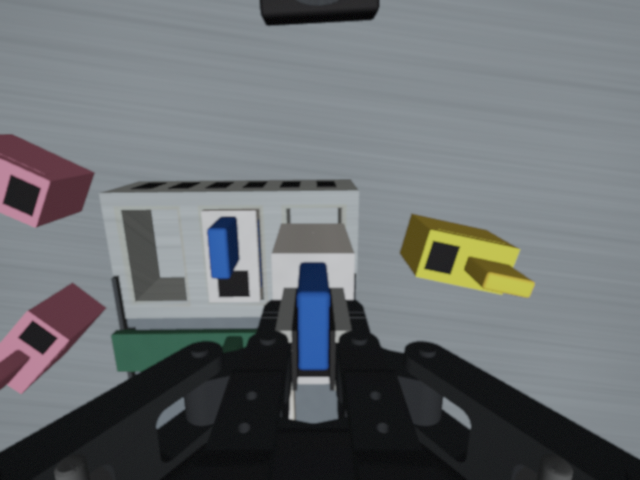

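Module A is straight over bay 2, with its front top edge at row ~252. The bay 1 module sits squarely.

```bash
python3 - <<'E'
from h import *
g=cv2.cvtColor(cv2.imread('pics/w4.png'),cv2.COLOR_BGR2GRAY); print(g[240:262,285:293].mean(1).round().astype(int))
s=get_state(); c=read_camera('wrist'); T=Tw(c,s)
for p in [(273,252),(354,252)]: print(tool(s,ray(c,T,p,s["eef_pos"][2]-.0234)).round(1))
E
python3 -m inch '[{"ax":0,"ay":-0.006,"az":0,"x":0.5,"y":15,"z":0,"hand":1},{"ax":0,"ay":0,"az":0,"x":0,"y":13,"z":0,"hand":1},{"ax":0,"ay":0,"az":0,"x":0,"y":0,"z":0,"hand":1},{"ax":0,"ay":0,"az":0,"x":0,"y":0,"z":0,"hand":1},{"ax":0,"ay":0,"az":0,"x":0,"y":0,"z":0,"hand":1}]'
python3 -c "
from h import *
go(.4957,.0782,.0874,.1373+np.pi/2)"
```

```text
[105 105 105 105 105 105 105 105 105 105 105 108 124 156 180 189 191 191
 192 192 192 192]
[-18.   23.4  20.6]
[17.2 23.4 20.6]
time: 36.2
eef_pos: [0.496, 0.078, 0.1502]
tcp_rot: [0.465, 0.534, -0.533, -0.464]
contact_force: [0.8, -0.3, -1.9]
opening: 0.126
pos [0.496  0.078  0.1502] yaw 1.708 rotvec tool [ 0.002  0.    -0.   ] then shift mm [ 0.2 62.8  0.3] q6 -1.75 t 36.2 open 0.126 F [ 0.8 -0.3 -1.9]
```

```bash

python3 -m inch '[{"ax":0,"ay":0,"az":0,"x":0,"y":6,"z":0,"hand":1},{"ax":0,"ay":0,"az":0,"x":0,"y":6,"z":0,"hand":1},{"ax":0,"ay":0,"az":0,"x":0,"y":6,"z":0,"hand":1},{"ax":0,"ay":0,"az":0,"x":0,"y":0,"z":0,"hand":1},{"ax":0,"ay":0,"az":0,"x":0,"y":0,"z":0,"hand":1}]'
```

```text
time: 36.62
eef_pos: [0.4954, 0.0779, 0.1303]
tcp_rot: [0.465, 0.533, -0.533, -0.465]
contact_force: [1.4, 0.6, -4.1]
opening: 0.128
```

```bash

python3 -m inch '[{"ax":0,"ay":0,"az":0,"x":0,"y":8,"z":0,"hand":1},{"ax":0,"ay":0,"az":0,"x":0,"y":8,"z":0,"hand":1},{"ax":0,"ay":0,"az":0,"x":0,"y":8,"z":0,"hand":1},{"ax":0,"ay":0,"az":0,"x":0,"y":0,"z":0,"hand":1},{"ax":0,"ay":0,"az":0,"x":0,"y":0,"z":0,"hand":1}]'
python3 -c "
from h import *
go(.4957,.0782,.0874,.1373+np.pi/2)"
```

```text
time: 37.03
eef_pos: [0.4953, 0.0778, 0.106]
tcp_rot: [0.465, 0.533, -0.533, -0.465]
contact_force: [2.3, 0.3, -4.7]
opening: 0.125
pos [0.4953 0.0778 0.106 ] yaw 1.708 rotvec tool [-0. -0.  0.] then shift mm [ 0.3 18.6 -0.4] q6 -1.75 t 37.0 open 0.125 F [ 2.3  0.3 -4.7]
```

```bash

python3 -m inch '[{"ax":0,"ay":0,"az":0,"x":0,"y":6,"z":0,"hand":1},{"ax":0,"ay":0,"az":0,"x":0,"y":6,"z":0,"hand":1},{"ax":0,"ay":0,"az":0,"x":0,"y":5,"z":0,"hand":1},{"ax":0,"ay":0,"az":0,"x":0,"y":3,"z":0,"hand":1},{"ax":0,"ay":0,"az":0,"x":0,"y":0,"z":0,"hand":1}]'
python3 -m inch '[{"ax":0,"ay":0,"az":0,"x":0,"y":1,"z":0,"hand":1},{"ax":0,"ay":0,"az":0,"x":0,"y":0,"z":0,"hand":1},{"ax":0,"ay":0,"az":0,"x":0,"y":0,"z":0,"hand":1}]'
```

```text
time: 37.45
eef_pos: [0.4955, 0.0777, 0.0875]
tcp_rot: [-0.464, -0.533, 0.533, 0.465]
contact_force: [-1.0, 0.8, 2.8]
opening: 0.122
time: 37.7
eef_pos: [0.4955, 0.0777, 0.0874]
tcp_rot: [-0.464, -0.533, 0.533, 0.465]
contact_force: [-4.3, 0.1, 8.5]
opening: 0.124
```

```bash

python3 -m inch '[{"ax":0,"ay":0,"az":0,"x":0,"y":2,"z":0,"hand":1},{"ax":0,"ay":0,"az":0,"x":0,"y":0,"z":0,"hand":1},{"ax":0,"ay":0,"az":0,"x":0,"y":-2,"z":0,"hand":0.5},{"ax":0,"ay":0,"az":0,"x":0,"y":0,"z":0,"hand":0},{"ax":0,"ay":0,"az":0,"x":0,"y":0,"z":0,"hand":0}]' 40
python3 -m inch '[{"ax":0,"ay":0,"az":0,"x":0,"y":-20,"z":0,"hand":0},{"ax":0,"ay":0,"az":0,"x":0,"y":-40,"z":0,"hand":0},{"ax":0,"ay":0,"az":0,"x":0,"y":-40,"z":0,"hand":0},{"ax":0,"ay":0,"az":0,"x":0,"y":0,"z":0,"hand":0},{"ax":0,"ay":0,"az":0,"x":0,"y":0,"z":0,"hand":0}]'
python3 -c "
from h import *
go(.5812,.0336,.098,.1373+np.pi/2)"
```

```text
time: 38.12
eef_pos: [0.4953, 0.0777, 0.0858]
tcp_rot: [-0.465, -0.533, 0.533, 0.464]
contact_force: [-1.0, 0.1, -0.0]
opening: 0.497
time: 38.53
eef_pos: [0.4971, 0.0777, 0.1887]
tcp_rot: [0.466, 0.534, -0.532, -0.463]
contact_force: [-1.5, 0.3, -0.2]
opening: 0.499
pos [0.4971 0.0777 0.1887] yaw 1.708 rotvec tool [ 0.006 -0.    -0.001] then shift mm [-55.2  90.7 -77.2] q6 -1.75 t 38.5 open 0.499 F [-1.5  0.3 -0.2]
```

```bash

python3 -m inch '[{"ax":0,"ay":0,"az":0,"x":-19,"y":0,"z":-26,"hand":0},{"ax":0,"ay":0,"az":0,"x":-18,"y":0,"z":-26,"hand":0},{"ax":0,"ay":0,"az":0,"x":-18,"y":20,"z":-25,"hand":0},{"ax":0,"ay":0,"az":0,"x":0,"y":15,"z":0,"hand":0},{"ax":0,"ay":0,"az":0,"x":0,"y":0,"z":0,"hand":0}]'
python3 -m inch '[{"ax":0,"ay":0,"az":0,"x":0,"y":0,"z":0,"hand":0},{"ax":0,"ay":0,"az":0,"x":0,"y":0,"z":0,"hand":0}]'
python3 -c "
from h import *
go(.5812,.0336,.099,.1373+np.pi/2)
c=read_camera('scene');cv2.imwrite('pics/sc5.png',cv2.resize(c['img'][160:360,150:430,::-1],(784,560)))
"
```

```text
time: 38.95
eef_pos: [0.5765, 0.0333, 0.1444]
tcp_rot: [-0.462, -0.53, 0.535, 0.468]
contact_force: [-1.1, 0.5, -0.7]
opening: 0.5
time: 39.12
eef_pos: [0.5782, 0.0342, 0.1501]
tcp_rot: [-0.464, -0.533, 0.534, 0.465]
contact_force: [-0.6, 0.6, -0.1]
opening: 0.501
pos [0.5782 0.0342 0.1501] yaw 1.708 rotvec tool [-0.002  0.     0.001] then shift mm [-1.  51.1 -2.9] q6 -1.82 t 39.1 open 0.501 F [-0.6  0.6 -0.1]
```

View pics/sc5.png

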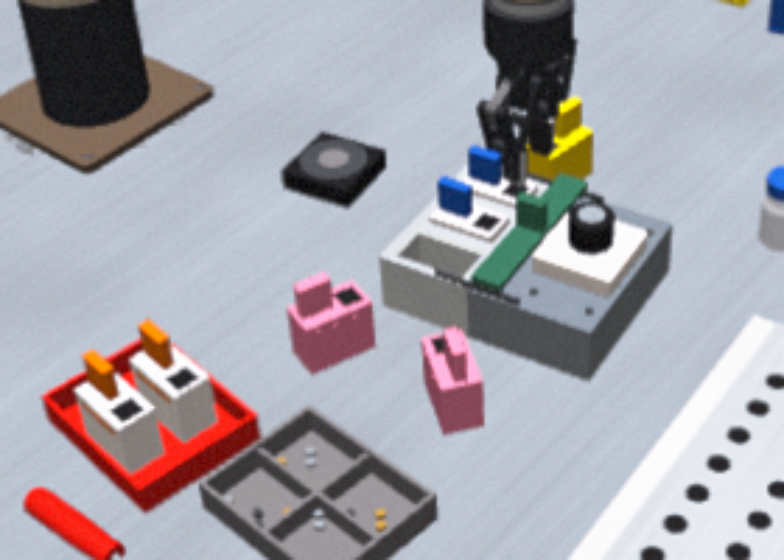

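Both old modules stand in the red tray, at (120,410) and (175,375). Both new modules are seated fin-forward, at (455,200) and (485,165), and the keeper is back. Next I'll grip the handle and close it.

```bash

python3 -m inch '[{"ax":0,"ay":0,"az":0,"x":-1,"y":25,"z":-1,"hand":0},{"ax":0,"ay":0,"az":0,"x":0,"y":25,"z":0,"hand":0},{"ax":0,"ay":0,"az":0,"x":0,"y":0,"z":0,"hand":0},{"ax":0,"ay":0,"az":0,"x":0,"y":0,"z":0,"hand":1},{"ax":0,"ay":0,"az":0,"x":0,"y":0,"z":0,"hand":1}]' 40
python3 -m inch '[{"ax":0,"ay":0,"az":0,"x":0,"y":0,"z":0,"hand":1},{"ax":0,"ay":0,"az":0,"x":0,"y":0,"z":0,"hand":1},{"ax":0,"ay":0,"az":0,"x":0,"y":0,"z":0,"hand":1}]'
python3 -m inch '[{"ax":0,"ay":0,"az":0,"x":0,"y":0,"z":9,"hand":1},{"ax":0,"ay":0,"az":0,"x":0,"y":0,"z":9,"hand":1},{"ax":0,"ay":0,"az":0,"x":0,"y":0,"z":9,"hand":1},{"ax":0,"ay":0,"az":0,"x":0,"y":0,"z":0,"hand":1},{"ax":0,"ay":0,"az":0,"x":0,"y":0,"z":0,"hand":1}]'
```

```text
time: 39.58
eef_pos: [0.581, 0.0332, 0.1027]
tcp_rot: [0.465, 0.534, -0.533, -0.464]
contact_force: [-0.7, -0.7, 0.4]
opening: 0.228
time: 39.83
eef_pos: [0.5813, 0.0338, 0.1033]
tcp_rot: [0.465, 0.534, -0.532, -0.464]
contact_force: [-2.3, 3.6, 6.1]
opening: 0.128
time: 40.25
eef_pos: [0.5543, 0.0299, 0.1032]
tcp_rot: [0.465, 0.534, -0.532, -0.464]
contact_force: [-2.6, 4.3, 7.5]
opening: 0.125
```

Moving freely. It needs about 19 mm more.

```bash

python3 -m inch '[{"ax":0,"ay":0,"az":0,"x":0,"y":0,"z":9,"hand":1},{"ax":0,"ay":0,"az":0,"x":0,"y":0,"z":8,"hand":1},{"ax":0,"ay":0,"az":0,"x":0,"y":0,"z":2,"hand":1},{"ax":0,"ay":0,"az":0,"x":0,"y":0,"z":0,"hand":1},{"ax":0,"ay":0,"az":0,"x":0,"y":0,"z":0,"hand":1}]'
python3 -m inch '[{"ax":0,"ay":0,"az":0,"x":0,"y":0,"z":3,"hand":1},{"ax":0,"ay":0,"az":0,"x":0,"y":0,"z":0,"hand":1},{"ax":0,"ay":0,"az":0,"x":0,"y":0,"z":0,"hand":1}]'
```

```text
time: 40.67
eef_pos: [0.5365, 0.0273, 0.1032]
tcp_rot: [0.466, 0.535, -0.532, -0.463]
contact_force: [0.7, 5.2, 5.7]
opening: 0.128
time: 40.92
eef_pos: [0.5364, 0.0273, 0.1033]
tcp_rot: [0.468, 0.537, -0.529, -0.462]
contact_force: [10.1, 7.7, -1.6]
opening: 0.125
```

```bash

python3 -m inch '[{"ax":0,"ay":0,"az":0,"x":0,"y":0,"z":3,"hand":1},{"ax":0,"ay":0,"az":0,"x":0,"y":0,"z":0,"hand":1},{"ax":0,"ay":0,"az":0,"x":0,"y":0,"z":0,"hand":1}]'
```

```text
time: 41.17
eef_pos: [0.536, 0.0272, 0.1034]
tcp_rot: [0.47, 0.539, -0.527, -0.46]
contact_force: [19.1, 8.8, -8.7]
opening: 0.127
```

```bash

python3 -m inch '[{"ax":0,"ay":0,"az":0,"x":0,"y":0,"z":-5.5,"hand":1},{"ax":0,"ay":0,"az":0,"x":0,"y":0,"z":0,"hand":0.5},{"ax":0,"ay":0,"az":0,"x":0,"y":0,"z":0,"hand":0},{"ax":0,"ay":0,"az":0,"x":0,"y":0,"z":0,"hand":0},{"ax":0,"ay":0,"az":0,"x":0,"y":-30,"z":0,"hand":0}]'
python3 -m inch '[{"ax":0,"ay":0,"az":0,"x":0,"y":-40,"z":0,"hand":0},{"ax":0,"ay":0,"az":0,"x":0,"y":-40,"z":0,"hand":0},{"ax":0,"ay":0,"az":0,"x":0,"y":-40,"z":10,"hand":0},{"ax":0,"ay":0,"az":0,"x":0,"y":-40,"z":10,"hand":0},{"ax":0,"ay":0,"az":0,"x":0,"y":0,"z":10,"hand":0}]'
python3 -m inch '[{"ax":0,"ay":0,"az":0,"x":0,"y":0,"z":0,"hand":0},{"ax":0,"ay":0,"az":0,"x":0,"y":0,"z":0,"hand":0},{"ax":0,"ay":0,"az":0,"x":0,"y":0,"z":0,"hand":0}]'
python3 - <<'E'
from h import *; import pickle
s=get_state(); c=read_camera('wrist'); pickle.dump((s,c),open('w6.pkl','wb')); cv2.imwrite('pics/w6.png',c['img'][:,:,::-1])
# predicted pixels with keeper closed
T=Tw(c,s); q=(.5166,.0245,.1373); X=np.array([np.cos(q[2]),np.sin(q[2])]);Y=np.array([-X[1],X[0]])
P=[[*(np.array(q[:2])+X*a/1000+Y*b/1000),z/1000] for a,b,z in [(5,-86,76),(5,86,76),(35,-86,76),(35,86,76),(19,0,108),(-14,0,98),(-14,56,98)]]
print(s["eef_pos"],proj(c,T,P).round(0).tolist())
E
```

```text
time: 41.58
eef_pos: [0.5292, 0.0267, 0.1247]
tcp_rot: [-0.461, -0.53, 0.536, 0.469]
contact_force: [-0.7, -0.0, -0.9]
opening: 0.502
time: 42.0
eef_pos: [0.5075, 0.0215, 0.3008]
tcp_rot: [0.47, 0.536, -0.53, -0.459]
contact_force: [1.3, -0.4, 0.2]
opening: 0.499
time: 42.25
eef_pos: [0.5037, 0.0224, 0.2887]
tcp_rot: [-0.464, -0.532, 0.534, 0.466]
contact_force: [0.8, -0.5, 0.3]
opening: 0.498
[0.50365787 0.02243187 0.28869369] [[223.0, 229.0], [405.0, 229.0], [225.0, 259.0], [403.0, 259.0], [314.0, 254.0], [314.0, 214.0], [378.0, 214.0]]
```

View pics/w6.png

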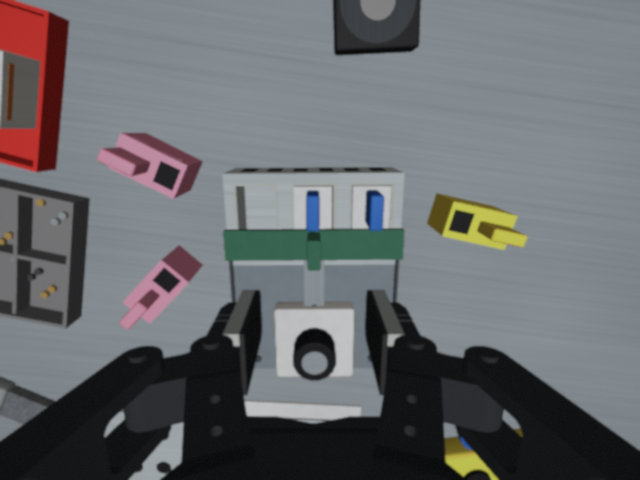

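```bash
python3 - <<'E'
from blue import blobs
from h import *
c=read_camera('scene'); print(blobs(c['img'][:,:,::-1].copy()), blobs(cv2.imread('pics/scene0.png')))
for n in ('scene','side'):
    c=read_camera(n); cv2.imwrite(f'pics/f_{n}.png',c['img'][:,:,::-1])
E
```

```text
[(395, [167.3, 302.4]), (411, [233.7, 339.5]), (432, [350.0, 373.1])]
[(567, [335.9, 264.3]), (396, [167.2, 302.3])]
[(1787, [14.9, 99.2]), (2251, [461.9, 160.6]), (106, [322.6, 218.0]), (137, [430.8, 225.0]), (117, [312.1, 229.5])] [(156, [4.4, 74.1]), (2255, [461.9, 160.6]), (61, [342.5, 176.4]), (99, [393.3, 197.1]), (139, [430.7, 225.1])]
```

View pics/f_side.png

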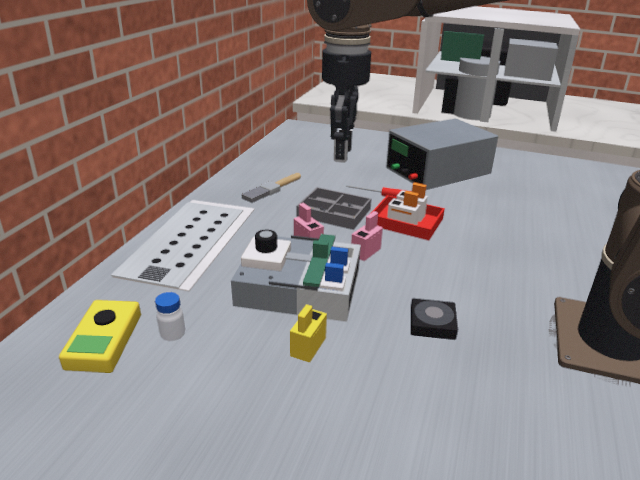

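No blue-finned modules are left on the bench. The keeper is forward, the old modules stand in the red tray, and nothing else has moved.

```bash
python3 -c "
from plant import *
s=get_state();print(s['time'],s['contact_force']);print(sign_off())"
```

```text
42.5 [-0.36945478  0.4839708  -0.17599183]
the job is handed in; nothing more can be done
None
```

The job is done and handed in at 42.5 s, well under the 210 s limit.

- **Keeper and knob:** I tried the keeper first and it stopped after about 3–5 mm with the force rising to 20 N, so it was locked. I turned the knob about 1.0 rad clockwise and slid the keeper fully back.
- **Modules:** I stood the two old orange modules upright in the red tray. I pushed the only two blue modules on the bench home, fins to the front, into bays 1 and 2, the bays the old ones came from. Bay 0 was empty at the start and is still empty.
- **Closing:** I slid the keeper forward until it hit its stop, about 46 mm of travel and a 19 N push.

**Last checks:**
- In the wrist view the keeper bar lies within about a pixel of where it should be when closed.
- Both new modules stopped at the heights expected for fully home.
- The overhead and side views show no blue-finned module left on the bench, and the pink and yellow modules, trays, jar and screwdriver look where they were.
- No check failed. I did see upward forces of about 7 N while the fingers closed, which did not matter.

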